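Reset a tripped breaker behind its touch guard with the insulated hook

ROBOT

A 7-joint arm with a two-finger parallel gripper is mounted at the origin on a cart in front of the work surface, level with it; the furniture and walls round the work are solid. World frame = base frame: x ahead of the robot, y to its left, z up, the work surface at z = 0. Lengths are in m, angles in degrees, forces in N, time in s.
With the tool pointing down it reaches from about 0.425 to 0.875 m from the base axis. Payload 4.7 kg.
Tool frame: the origin (TCP) lies between the finger pads; the fingertips stand 8 mm ahead of it and the grasp point (between the pads) lies 11 mm behind it (env.tip_extent is the distance from the TCP to the fingertips, in m); z points along the fingers, y is the line along which they close (so a half turn about z gives the same grasp; the last joint's range is limited). The gripper opens to 87 mm and grips with 3 to 60 N. Pads are 19 mm wide; open, the fingers measure 117 mm over their backs; the gripper's body (75 mm by 190 mm) begins 51 mm behind the grasp point.
Start: joints at [-72.187, 18.392, -4.016, 83.108, 1.295, 78.541, -3.26], TCP at [0.19, 0.622, 0.206] pointing down, gripper open.
Joint ranges: [-163.93, 163.93], [-17.29, 119.83], [-79.2, 71.16], [3.27, 140.29], [-89.18, 269.18], [5.43, 117.66], [-154.24, 154.24]. Speed limits (degrees/s): [147.25, 147.25, 180, 180, 180, 180, 180].

INTERFACE

Orientations are given as [roll, pitch, yaw] about the fixed x, y, z axes, in that order (R = Rz(yaw) Ry(pitch) Rx(roll)).
In Python, from cell import sensors, vision, workorder, env gives the robot as it stands.
- The arm moves only by the tool drive_tool, never from a script. Its argument "moves" is a list of rows, each an object of numbers: "x", "y", "z": the shift along the tool's x, y, z in mm; "rx", "ry", "rz": the turn, a rotation vector about the tool's x, y, z in rad; "fingers": the closure, from -1 (fully open) to 1 (shut). In form: [{"x": .., "y": .., "z": .., "rx": .., "ry": .., "rz": .., "fingers": ..}, ...]. A call has 1 to 20 rows; each row is the pose to reach, as a shift and turn from the pose commanded when the call began, along the tool's axes at that moment; what a row does not reach only later rows make up. A row lasts 1/8 s, in which the tool goes at most 62.5 mm and 10.7 degrees, less where a joint would pass 70% of its speed; a pose out of reach is approached as far as the arm can. A call with a gripper value outside its range is refused whole. The fingers move at their own pace and stop on an object; "force" is the grip in N (left out, the last holds). Time passes only in rows, so rows that repeat a pose let the fingers close. It gives the time, the measured TCP pose, the force, the opening and the grip force at its end, in the units of the state.
- sensors.get_obs(): the state, without advancing time (a new reading comes with each control period).
- vision.read_camera(name): name is "scene" or "top"; returns a dict with "image" (384x512x3 uint8, red, green, blue), "fx", "fy", "cx", "cy" (pixels), "k1" (the pictures are not rectified: a ray, as slopes to the right and down, at radius r is drawn at 1 + k1 r^2 times it, then the intrinsics apply), "R" (3x3) and "t" (3): a world point X has camera coordinates R X + t. Camera axes: x right, y down, z forward; pixel columns grow to the right and rows downward; lengths in m; the calibration is good to about 2 mm. A picture is of the moment at which its call begins. There is no depth.
- workorder.sign_off(): hands the job in; it is judged then, once.
The state is a dict: "time_s": time; "qpos": joint angles; "joint_velocities": joint speeds; "effort": joint torques, N m; "tool_pos": TCP position; "tool_rot": TCP orientation; "force": force on the tool from outside, world axes, zero at the start; "wrist_torque": the same for the moment, N m; "grip_width": finger opening in m; "grasp_force": force on a finger pad.
Only numpy, scipy, OpenCV 4.12 (cv2) and the standard library are available. Lean on these libraries where they do the work, as an engineer would, in place of code of your own. Each camera call takes 0.05 s, during which the arm holds its last target. There are 200 camera calls.

TASK

One of the three breakers on the test panel has tripped: its lever stands half-way while the other two are on. With the insulated hook, reaching over the clear guard without putting your hand down behind it, pull that lever all the way back towards the guard and bear on its stop with about 15 N for a moment so that it resets, then push it fully over to on like its neighbours, and lay the hook back in its rest the way it was. Do not lean on the guard, force the lever or disturb the other two breakers.

Things in the scene. Friction and masses are not known exactly. Their poses are not given: they have to be found in the camera images.
- hook: insulated hook: bent dark steel rod, 8 mm diameter, with a black ribbed grip 86 mm long (x), 20 wide (y), 26 high (z). Origin: centre of the grip, on the rod's axis; x along the rod to the bend, z up as it lies in the rest. Rod runs 100 mm back from the origin and 160 mm forward, there bends square down to -z into a leg. Hand-guard disc 33 mm diameter at x = 43 to 48 mm. Loose, about 0.18 kg
- hook_tip (a point): centre of the round end (radius 4 mm) of the hook's leg, at x = 160 mm, z = -85 mm in the hook's frame
- rest_seat (a point): where the hook's origin belongs in its fixed plywood rest on the left, 112 mm above the bench; x along the rest, z up. Two uprights 10 mm thick, 44 mm wide at x = -66 and +66 mm carry the rod in open notches: floor 4 mm below this point, 15 mm wide there, widening to 25 mm at the top, cheeks up to 14 mm above this point. Between the uprights only a 10 mm base plate, 75 mm wide
- panel: fixed grey mounting plate of the test panel, 175 x 240 mm, on the bench. Origin on the bench surface near its middle; x points away from the guard to the breakers, z up. Plate top at z = 12 mm; breakers at x = 20 mm and y = -62, 0 or +62 mm; copper busbar along the far edge, up to z = 41 mm
- guard: clear upright touch guard with aluminium edges, fixed to the panel on the near side of the breakers. Origin at the foot of its middle: x = -70 mm, z = 12 mm in the panel's frame, same axes. Front pane 240 mm wide, 12 mm thick at its frame, top 142 mm above the bench; side wings at y = -117 and +117 mm reach 144 mm back and 85 mm above the bench
- breaker_a: the tripped breaker, a grey moulded block 100 x 56 x 52 mm fixed in any one of the three places. Origin under its middle, 12 mm above the bench, axes as the panel; flat top face 64 mm above the bench. Its black lever, 18 mm wide (y), 9 mm thick (x), head 20 x 11 mm on the last 8 mm, pivots about y at 36 mm above this origin and reaches 54 mm from the pivot
- lever_a_tip (a point): top end of the tripped breaker's lever, on its middle line
- lever_a (a joint): lever angle of the tripped breaker, rad: about 0 upright (tripped), -0.45 leaning to the guard at its reset stop, +0.45 leaning away at its on stop. No snap. To reset: 3 N at the hook rising to 6 to 10 N before the stop; it relatches when held on the stop with at least 11 N (0.3 s), breaks over 20 N; let go, it springs back to about -0.2. To on: 1 to 6 N all the way; stays where left
- breaker_b: another breaker of the same kind in one of the other places, origin alike, to be left alone
- breaker_c: the third breaker of the same kind, origin alike, to be left alone
- lever_b (a joint): lever angle of another breaker like it, on (+0.45), to be left alone
- lever_c (a joint): lever angle of the third breaker like it, on (+0.45), to be left alone
Things that resemble listed ones, but are neither listed nor needed, are in the scene too. Of the things shaped like the part that bears rest_seat, the wooden one is meant.

How it is judged:
By the outcome, as a careful person would: the job done as asked, in the order asked, and still so for the second after the job is handed in, with the robot touching nothing.
It also fails if it takes over 72 s, if anything falls off the work surface, if the arm or the gripper's body presses on something with over 40 N, if the wrist force passes 120 N, or if a joint passes its speed limit or range.

## Working session

There is one attempt and no reset: what is moved stays moved. The work goes in short steps, Python scripts to look and compute and a tool call to move; the robot and the scene stay as the last step left them, time stands still between calls to the robot, and variables do not carry over. Pictures are saved under pics/ and viewed, at most 10 in all, crops included, and the job is handed in when it is done.

Besides the shell and the picture viewer there is one more tool, called after "Call:" by a JSON object that holds its "fn" and its "kwargs", one argument or row to a line. drive_tool: Moves the arm, as the interface text tells. Its arguments: {"type":"object","properties":{"moves":{"type":"array"},"force":{"type":"number"}},"required":["moves"]}

```bash
mkdir -p pics; ls; python3 - <<'E'
from cell import sensors, vision, workorder, env
import cv2
for n in("scene","top"):
    d=vision.read_camera(n); cv2.imwrite(f"pics/{n}0.png",cv2.resize(d["image"][:,:,::-1],(800,600),interpolation=cv2.INTER_CUBIC))
    print(n,{k:(v.tolist() if hasattr(v,'tolist') else v) for k,v in d.items() if k!="image"})
print(sensors.get_obs()); print(env.tip_extent)
E
```

```text
pics
scene {'fx': 492.59027452631403, 'fy': 492.59027452631403, 'cx': 256.05331879067154, 'cy': 197.41149707975148, 'k1': -0.08832428457011673, 'R': [[0.5696826274363688, -0.8217907249050692, -0.011032155600601208], [-0.5977121725537091, -0.4050587885201043, -0.6918580321306896], [0.5640938421737296, 0.400733555249153, -0.7219492744778219]], 't': [-0.15389322577170703, 0.39421133262663116, 1.1416207820528699]}
top {'fx': 408.088961219824, 'fy': 408.088961219824, 'cx': 261.2640149247659, 'cy': 193.5526822470529, 'k1': -0.07058804235717943, 'R': [[0.02959413913248805, -0.9995114715323972, -0.010050134533870454], [-0.9969716704064397, -0.028792572435096114, -0.07223902116974673], [0.07191436112488464, 0.012157551057334499, -0.9973367127586791]], 't': [0.11200952355753392, 0.4725191873161765, 1.2016201590488278]}
{'time_s': 0.1, 'qpos': array([-72.18806087,  18.43411822,  -4.01629825,  83.16748593,
         1.29620902,  78.53927668,  -3.26265153]), 'joint_velocities': array([-0.04421556, -0.08815054, -0.06989657, -0.20893262,  0.00555237,
       -0.04413444,  0.09546074]), 'effort': array([ 4.99090493e-04, -4.92570591e+01, -4.05376581e-01, -3.13398099e+01,
       -6.41848426e-02,  3.94631596e-02,  6.74104808e-05]), 'tool_pos': array([0.18998457, 0.62108282, 0.20468261]), 'tool_rot': array([-1.79904419e+02,  6.30371779e-03,  1.62995969e+02]), 'force': array([0.61607064, 0.22951436, 0.018967  ]), 'wrist_torque': array([0.02357296, 0.00454826, 0.01220104]), 'grasp_force': 0.0, 'grip_width': 0.08697447843933385}
0.008
```

View pics/scene0.png

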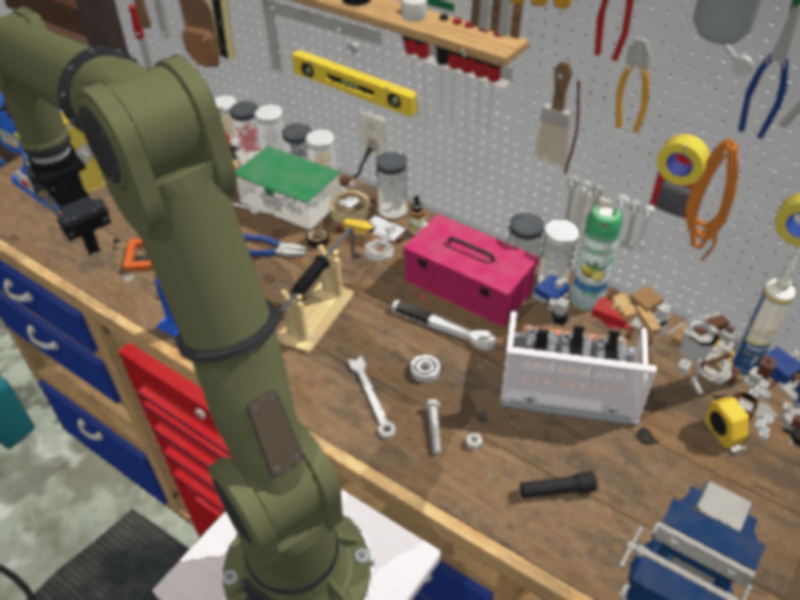

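View pics/top0.png

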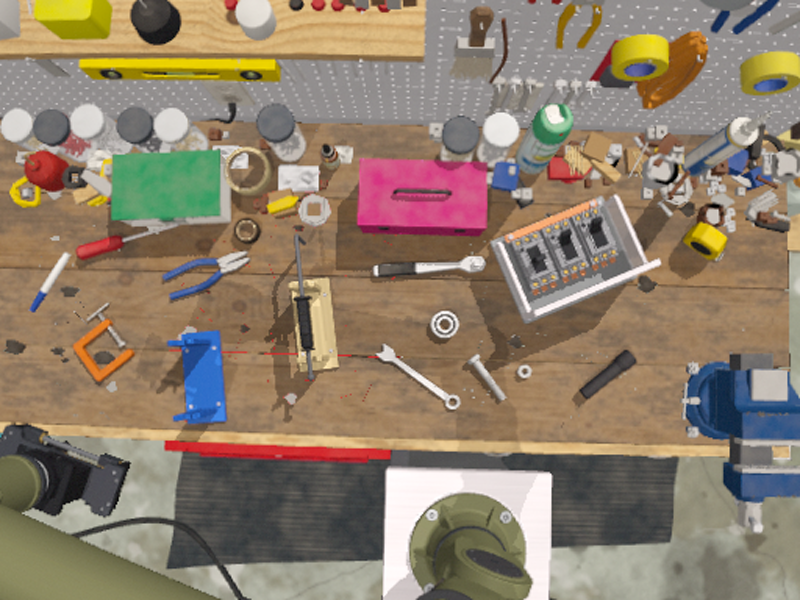

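The scene view shows the wooden rest with the hook at about (315,300) and the guarded panel at about (580,365). In the top view the rest is at about (315,325), with the rod running from (298,238) to (310,375), and the panel is at about (575,255). The blue rest at (203,375) is a decoy.

```bash
cat > h.py <<'E'
import numpy as np, cv2
from cell import sensors, vision, env
class Cam:
    def __init__(s,n):
        d=vision.read_camera(n); s.img=d["image"]; s.R=np.array(d["R"]); s.t=np.array(d["t"])
        s.K=np.array([[d["fx"],0,d["cx"]],[0,d["fy"],d["cy"]],[0,0,1]]); s.D=np.array([d["k1"],0,0,0,0.])
    def ray(s,uv):
        p=cv2.undistortPoints(np.array(uv,float).reshape(-1,1,2),s.K,s.D)[:,0]
        d=np.c_[p,np.ones(len(p))]@s.R; return -s.R.T@s.t,d
    def plane(s,uv,z):
        c,d=s.ray(uv); return c+d*((z-c[2])/d[:,2])[:,None]
    def proj(s,X):
        return cv2.projectPoints(np.array(X,float).reshape(-1,1,3),cv2.Rodrigues(s.R)[0],s.t,s.K,s.D)[0][:,0]
def tri(a,ua,b,ub):
    out=[]
    for p,q in zip(ua,ub):
        c1,d1=a.ray([p]);c2,d2=b.ray([q]);d1=d1[0];d2=d2[0]
        s=np.linalg.lstsq(np.c_[d1,-d2],c2-c1,rcond=None)[0]
        x=c1+s[0]*d1;y=c2+s[1]*d2; out.append(np.r_[(x+y)/2,np.linalg.norm(x-y)])
    return np.array(out)
def crop(img,x0,y0,x1,y1,k):
    c=cv2.resize(img[y0:y1,x0:x1,::-1],None,fx=k,fy=k,interpolation=cv2.INTER_CUBIC)
    for x in range((x0+9)//10*10,x1,10):
        cv2.putText(c,str(x),((x-x0)*k,8),0,.3,(0,0,255),1); cv2.line(c,((x-x0)*k,10),((x-x0)*k,16),(0,0,255),1)
    for y in range((y0+9)//10*10,y1,10):
        cv2.putText(c,str(y),(0,(y-y0)*k+4),0,.3,(0,0,255),1); cv2.line(c,(20,(y-y0)*k),(26,(y-y0)*k),(0,0,255),1)
    return c
E
python3 - <<'E'
from h import *
T=Cam("top");S=Cam("scene")
A=np.zeros((600,800,3),np.uint8)
def put(c,x,y): A[y:y+c.shape[0],x:x+c.shape[1]]=c[:600-y,:800-x]
put(crop(T.img,305,118,430,213,4),0,0); put(crop(T.img,178,145,232,249,5),510,0)
cv2.imwrite("pics/c1.png",A)
A[:]=0
put(crop(S.img,315,192,425,272,4),0,0); put(crop(S.img,170,155,232,230,5),450,0)
cv2.imwrite("pics/c2.png",A)
E
```

```text
(no output)
```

View pics/c1.png

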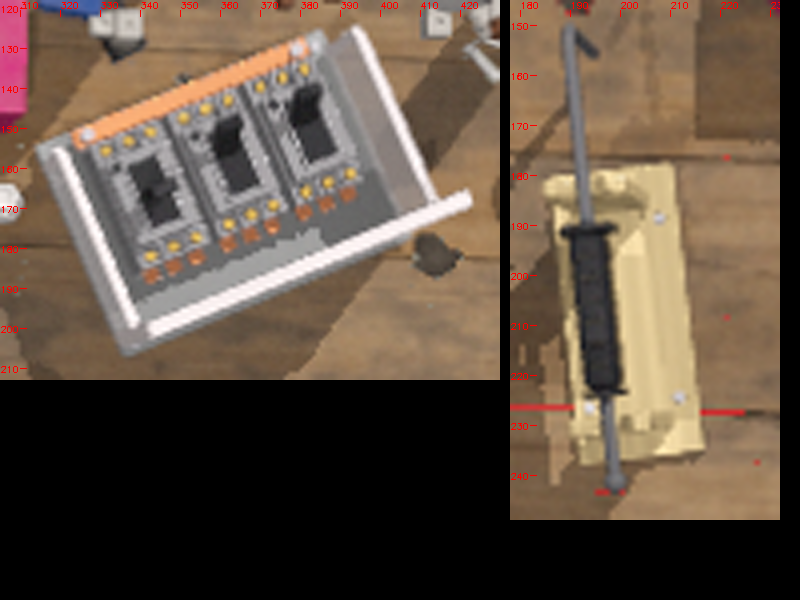

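View pics/c2.png

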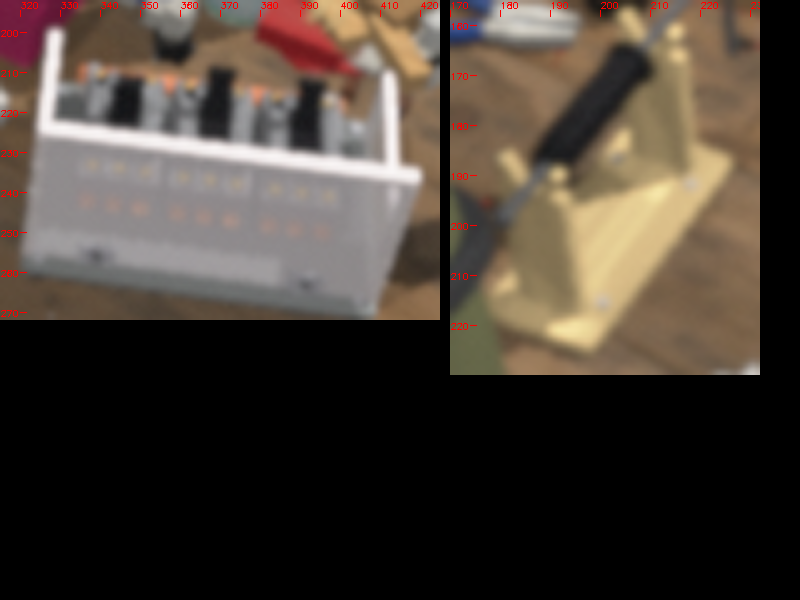

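The crops show the left breaker as the one tripped, with its lever at about (343,165) in the original top image. The other two levers lean away from the guard at (362,152) and (382,143). The rod runs from (190,150.6) to (199,241), and the guard's top edge runs from (342.5,200.5) to (422.5,168).

```bash
python3 - <<'E'
from h import *
np.set_printoptions(precision=4,suppress=True)
T=Cam("top");S=Cam("scene")
P=T.plane([(190,150.6),(193.6,191),(197.2,223.4),(199,241)],.112); print("rod bend,disc,griprear,end\n",P)
print(np.linalg.norm(P[0]-P[3]),np.linalg.norm(P[1]-P[2]))
hsv=cv2.cvtColor(T.img,cv2.COLOR_RGB2HSV)
# grip: dark pixels
m=(hsv[...,2]<70).astype(np.uint8); m[:, :186]=0;m[:,205:]=0;m[:188]=0;m[226:]=0
n,l,st,c=cv2.connectedComponentsWithStats(m); i=1+np.argmax(st[1:,4]); ys,xs=np.nonzero(l==i)
print("grip comp",st[i],c[i],T.plane([c[i]],.114))
q=T.plane(np.c_[xs,ys],.114)[:,:2]; v=cv2.fitLine(q.astype(np.float32),2,0,.01,.01).ravel(); print("axis",v, np.degrees(np.arctan2(v[1],v[0])))
p=T.plane([(336.75,206.75),(314.5,154.75),(385,125.5)],.012); print("plate NL FL FR\n",p,np.linalg.norm(p[1]-p[0]),np.linalg.norm(p[2]-p[1]))
g=T.plane([(342.5,200.5),(422.5,168)],.142); print("rail",g,np.linalg.norm(g[1]-g[0]))
w=T.plane([(320.5,155.5),(338,198.5),(394.5,125.5),(413,167.5)],.085);print("wings",w)
for a,b in((p[2],p[1]),(g[0],g[1])): print(np.degrees(np.arctan2(*(b-a)[[1,0]])))
# lever black masks (head)
m=(hsv[...,2]<60).astype(np.uint8)
n,l,st,c=cv2.connectedComponentsWithStats(m)
for i in range(1,n):
    if 325<c[i][0]<400 and 125<c[i][1]<185 and st[i,4]>15: print(st[i],c[i],T.plane([c[i]],.064))
# wooden rest mask extents
m=cv2.inRange(hsv,(20,60,150),(32,160,255)); m[:,:180]=0;m[:,222:]=0;m[:170]=0;m[245:]=0
ct=max(cv2.findContours(m,0,2)[0],key=cv2.contourArea); r=cv2.minAreaRect(ct);print("rest",r,cv2.boxPoints(r)); print(T.plane(cv2.boxPoints(r),.01))
E
```

```text
rod bend,disc,griprear,end
 [[0.5766 0.327  0.112 ]
 [0.4639 0.312  0.112 ]
 [0.3748 0.2984 0.112 ]
 [0.3268 0.2916 0.112 ]]
0.2522932233479834 0.09010256744618168
grip comp [188 190  13  36 249] [194.6506 206.1325] [[0.4221 0.307  0.114 ]]
axis [0.9873 0.1588 0.4221 0.307 ] 9.137116
plate NL FL FR
 [[ 0.4363 -0.1014  0.012 ]
 [ 0.5917 -0.0316  0.012 ]
 [ 0.6888 -0.2459  0.012 ]] 0.17032512951130238 0.2352702211733171
rail [[ 0.4477 -0.094   0.142 ]
 [ 0.5422 -0.3113  0.142 ]] 0.23695992746042874
wings [[ 0.5775 -0.0402  0.085 ]
 [ 0.4564 -0.0919  0.085 ]
 [ 0.6714 -0.2522  0.085 ]
 [ 0.5512 -0.3057  0.085 ]]
114.3641248520824
-66.48395504301196
[377 140   8  11  60] [380.7667 144.9833] [[ 0.6174 -0.2184  0.064 ]]
[358 147   8  11  66] [361.5303 152.5758] [[ 0.5933 -0.1622  0.064 ]]
[340 159   8  13  46] [342.7391 165.6087] [[ 0.5535 -0.1079  0.064 ]]
rest ((204.8109588623047, 206.79879760742188), (57.645263671875, 16.454299926757812), 83.6598129272461) [[193.4512 179.061 ]
 [209.8049 177.2439]
 [216.1707 234.5366]
 [199.817  236.3537]]
[[0.5076 0.3323 0.01  ]
 [0.5145 0.2828 0.01  ]
 [0.3428 0.2571 0.01  ]
 [0.3358 0.3061 0.01  ]]
```

```bash
cat >> h.py <<'E'
from scipy.spatial.transform import Rotation as Ro
def state(): 
    o=sensors.get_obs(); print("t %.2f"%o["time_s"],"pos",np.round(o["tool_pos"],4),"rpy",np.round(o["tool_rot"],2),"F",np.round(o["force"],2),"M",np.round(o["wrist_torque"],2),"w %.4f g %.1f"%(o["grip_width"],o["grasp_force"]),"q",np.round(o["qpos"],1)); return o
def row(pos,yaw,o=None):
    o=o or sensors.get_obs(); R0=Ro.from_euler("xyz",o["tool_rot"],degrees=True); R1=Ro.from_euler("xyz",[180,0,yaw],degrees=True)
    print("row mm",np.round(R0.inv().apply(np.array(pos)-o["tool_pos"])*1000,1),"rot",np.round((R0.inv()*R1).as_rotvec(),3))
E
python3 - <<'E'
from h import *
o=state(); row([.431,.307,.20],8.3); row([.431,.307,.20],188.3)
T=Cam("top")
print(T.plane([(345,165.5)],.1),T.proj([[.5521,-.1095,.102],[.5521,-.1095,.064]]))
E
```

```text
t 0.30 pos [0.1901 0.6214 0.2053] rpy [-179.96    0.    163.  ] F [ 0.42  0.18 -0.83] M [ 0.04  0.02 -0.05] w 0.0866 g 0.0 q [-72.2  18.4  -4.   83.1   1.3  78.5  -3.3]
row mm [-322.3 -230.2    5.5] rot [-0.0e+00  1.0e-03  2.7e+00]
row mm [-322.3 -230.2    5.5] rot [-0.001 -0.    -0.442]
[[ 0.54868218 -0.10751614  0.1       ]] [[345.85994999 164.21027978]
 [343.28507464 166.09861029]]
```

Call:
{"fn": "drive_tool", "kwargs": {
  "moves": [
    {"x":-160,"y":-115,"z":2,"rz":0.5,"fingers":-1},
    {"x":-322,"y":-230,"z":2,"rz":1.0,"fingers":-1},
    {"x":-322,"y":-230,"z":2,"rz":1.5,"fingers":-1},
    {"x":-322,"y":-230,"z":2,"rz":2.0,"fingers":-1},
    {"x":-322,"y":-230,"z":2,"rz":2.7,"fingers":-1},
    {"x":-322,"y":-230,"z":2,"rz":2.7,"fingers":-1},
    {"x":-322,"y":-230,"z":2,"rz":2.7,"fingers":-1},
    {"x":-322,"y":-230,"z":2,"rz":2.7,"fingers":-1},
    {"x":-322,"y":-230,"z":2,"rz":2.7,"fingers":-1},
    {"x":-322,"y":-230,"z":2,"rz":2.7,"fingers":-1},
    {"x":-322,"y":-230,"z":2,"rz":2.7,"fingers":-1},
    {"x":-322,"y":-230,"z":2,"rz":2.7,"fingers":-1},
    {"x":-322,"y":-230,"z":2,"rz":2.7,"fingers":-1},
    {"x":-322,"y":-230,"z":2,"rz":2.7,"fingers":-1},
    {"x":-322,"y":-230,"z":2,"rz":2.7,"fingers":-1},
    {"x":-322,"y":-230,"z":2,"rz":2.7,"fingers":-1},
    {"x":-322,"y":-230,"z":2,"rz":2.7,"fingers":-1}
  ]
}}

```text
invalid input at $.moves[0]: expected keys x, y, z, rx, ry, rz, fingers
```

```bash
python3 - <<'E'
from h import *
o=state(); row([.431,.307,.101],8.3)
T=Cam("scene"); cv2.imwrite("pics/s1.png",crop(T.img,150,100,310,230,5))
E
```

```text
t 0.35 pos [0.1901 0.6215 0.2054] rpy [-179.98    0.    163.  ] F [-0.21 -0.26  0.35] M [-0.05  0.01 -0.01] w 0.0867 g 0.0 q [-72.2  18.4  -4.   83.1   1.3  78.5  -3.3]
row mm [-322.3 -230.2  104.5] rot [-0.0e+00  1.0e-03  2.7e+00]
```

View pics/s1.png

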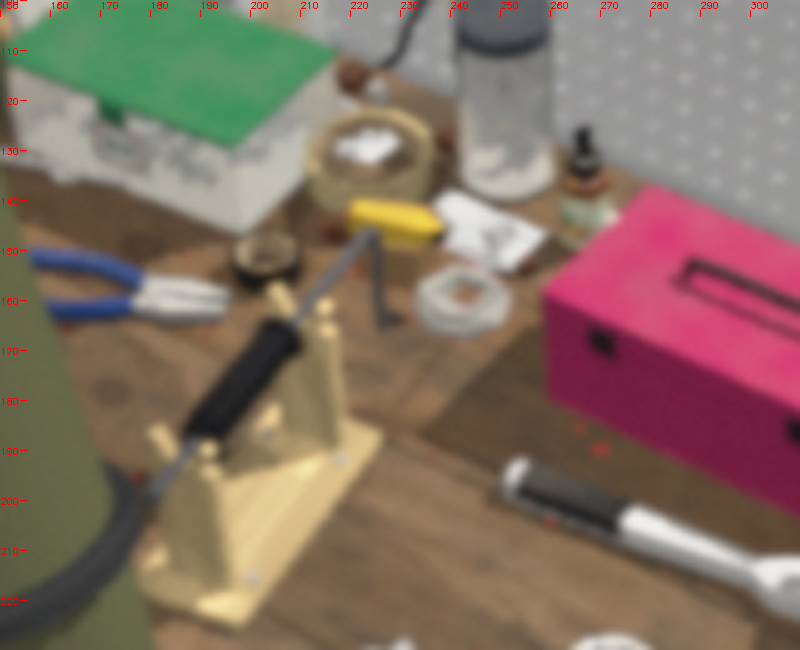

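The move was refused because every key must be given, so the arm hasn't moved. The picture shows the hook still in the rest, with its bend at (222,147) and its leg tip at (227,164).

Call:
{"fn": "drive_tool", "kwargs": {
  "moves": [
    {"x":-160,"y":-115,"z":2,"rx":0,"ry":0,"rz":0.5,"fingers":-1},
    {"x":-322,"y":-230,"z":2,"rx":0,"ry":0,"rz":1.0,"fingers":-1},
    {"x":-322,"y":-230,"z":2,"rx":0,"ry":0,"rz":1.5,"fingers":-1},
    {"x":-322,"y":-230,"z":2,"rx":0,"ry":0,"rz":2.0,"fingers":-1},
    {"x":-322,"y":-230,"z":2,"rx":0,"ry":0,"rz":2.7,"fingers":-1},
    {"x":-322,"y":-230,"z":2,"rx":0,"ry":0,"rz":2.7,"fingers":-1},
    {"x":-322,"y":-230,"z":2,"rx":0,"ry":0,"rz":2.7,"fingers":-1},
    {"x":-322,"y":-230,"z":2,"rx":0,"ry":0,"rz":2.7,"fingers":-1},
    {"x":-322,"y":-230,"z":2,"rx":0,"ry":0,"rz":2.7,"fingers":-1},
    {"x":-322,"y":-230,"z":2,"rx":0,"ry":0,"rz":2.7,"fingers":-1},
    {"x":-322,"y":-230,"z":2,"rx":0,"ry":0,"rz":2.7,"fingers":-1},
    {"x":-322,"y":-230,"z":2,"rx":0,"ry":0,"rz":2.7,"fingers":-1},
    {"x":-322,"y":-230,"z":2,"rx":0,"ry":0,"rz":2.7,"fingers":-1},
    {"x":-322,"y":-230,"z":2,"rx":0,"ry":0,"rz":2.7,"fingers":-1},
    {"x":-322,"y":-230,"z":2,"rx":0,"ry":0,"rz":2.7,"fingers":-1},
    {"x":-322,"y":-230,"z":2,"rx":0,"ry":0,"rz":2.7,"fingers":-1},
    {"x":-322,"y":-230,"z":2,"rx":0,"ry":0,"rz":2.7,"fingers":-1}
  ]
}}

```text
time_s: 2.52
tool_pos: [0.4308, 0.3075, 0.2037]
tool_rot: [-180.0, -0.0, 8.4]
force: [0.5, -0.8, -0.0]
grip_width: 0.0868
grasp_force: 0.0
```

```bash
python3 - <<'E'
from h import *
o=state(); row([.431,.307,.101],8.3)
T=Cam("top");S=Cam("scene")
print(tri(T,[(190,150.6)],S,[(223,147)]))
cv2.imwrite("pics/t1.png",crop(T.img,150,130,250,250,5))
E
```

```text
t 2.52 pos [0.4308 0.3075 0.2037] rpy [-1.7999e+02 -1.0000e-02  8.3700e+00] F [ 0.5  -0.77 -0.01] M [-0.11  0.19 -0.01] w 0.0868 g 0.0 q [ -55.7    3.5   18.1  101.1   -1.1   75.6 -119. ]
row mm [1.000e-01 6.000e-01 1.027e+02] rot [-0.    -0.     0.001]
[[0.57594596 0.33112581 0.10414772 0.00667972]]
```

View pics/t1.png

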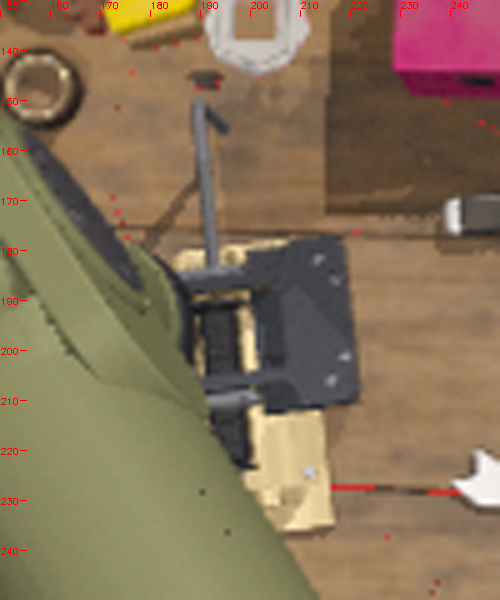

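Call:
{"fn": "drive_tool", "kwargs": {
  "moves": [
    {"x":0,"y":0,"z":30,"rx":0,"ry":0,"rz":0,"fingers":-1},
    {"x":0,"y":0,"z":60,"rx":0,"ry":0,"rz":0,"fingers":-1},
    {"x":0,"y":0,"z":85,"rx":0,"ry":0,"rz":0,"fingers":-1},
    {"x":0,"y":0,"z":102,"rx":0,"ry":0,"rz":0,"fingers":-1},
    {"x":0,"y":0,"z":102,"rx":0,"ry":0,"rz":0,"fingers":-1},
    {"x":0,"y":0,"z":102,"rx":0,"ry":0,"rz":0,"fingers":-1}
  ]
}}

```text
time_s: 3.38
tool_pos: [0.4315, 0.308, 0.1027]
tool_rot: [-179.9, -0.1, 8.3]
force: [-0.2, 0.6, 0.4]
grip_width: 0.0867
grasp_force: 0.0
```

```bash
python3 - <<'E'
from h import *
o=state(); row([.431,.307,.101],8.3)
E
```

```text
t 3.38 pos [0.4315 0.308  0.1027] rpy [-1.7995e+02 -8.0000e-02  8.3000e+00] F [-0.23  0.64  0.36] M [-0.05  0.16  0.01] w 0.0867 g 0.0 q [ -55.1    8.2   18.1  108.2   -2.8   63.9 -117.6]
row mm [-0.6  0.9  1.7] rot [-0.001 -0.001  0.   ]
```

Close slowly, starting with a moderate force and then going firm.

Call:
{"fn": "drive_tool", "kwargs": {
  "moves": [
    {"x":0,"y":0,"z":1.5,"rx":0,"ry":0,"rz":0,"fingers":0},
    {"x":0,"y":0,"z":1.5,"rx":0,"ry":0,"rz":0,"fingers":0.5},
    {"x":0,"y":0,"z":1.5,"rx":0,"ry":0,"rz":0,"fingers":1},
    {"x":0,"y":0,"z":1.5,"rx":0,"ry":0,"rz":0,"fingers":1},
    {"x":0,"y":0,"z":1.5,"rx":0,"ry":0,"rz":0,"fingers":1},
    {"x":0,"y":0,"z":1.5,"rx":0,"ry":0,"rz":0,"fingers":1},
    {"x":0,"y":0,"z":1.5,"rx":0,"ry":0,"rz":0,"fingers":1}
  ],
  "force": 30
}}

```text
time_s: 4.25
tool_pos: [0.4308, 0.3075, 0.1002]
tool_rot: [-180.0, -0.0, 8.3]
force: [-0.1, -0.2, -0.5]
grip_width: 0.0246
grasp_force: 0.0
```

Call:
{"fn": "drive_tool", "kwargs": {
  "moves": [
    {"x":0,"y":0,"z":0,"rx":0,"ry":0,"rz":0,"fingers":1},
    {"x":0,"y":0,"z":0,"rx":0,"ry":0,"rz":0,"fingers":1},
    {"x":0,"y":0,"z":0,"rx":0,"ry":0,"rz":0,"fingers":1}
  ],
  "force": 60
}}

```text
time_s: 4.62
tool_pos: [0.4308, 0.3074, 0.1002]
tool_rot: [180.0, 0.0, 8.3]
force: [0.4, 0.3, 0.6]
grip_width: 0.0193
grasp_force: 60.0
```

```bash
python3 - <<'E'
from h import *
o=state()
E
```

```text
t 4.62 pos [0.4308 0.3074 0.1002] rpy [180.    0.    8.3] F [0.41 0.33 0.59] M [-0.05  0.15  0.02] w 0.0193 g 60.0 q [ -55.1    8.3   18.1  108.4   -2.9   63.7 -117.6]
```

Call:
{"fn": "drive_tool", "kwargs": {
  "moves": [
    {"x":0,"y":0,"z":-10,"rx":0,"ry":0,"rz":0,"fingers":1},
    {"x":0,"y":0,"z":-30,"rx":0,"ry":0,"rz":0,"fingers":1},
    {"x":0,"y":0,"z":-60,"rx":0,"ry":0,"rz":0,"fingers":1},
    {"x":0,"y":0,"z":-90,"rx":0,"ry":0,"rz":0,"fingers":1},
    {"x":0,"y":0,"z":-125,"rx":0,"ry":0,"rz":0,"fingers":1},
    {"x":0,"y":0,"z":-160,"rx":0,"ry":0,"rz":0,"fingers":1},
    {"x":0,"y":0,"z":-160,"rx":0,"ry":0,"rz":0,"fingers":1}
  ]
}}

```text
time_s: 5.5
tool_pos: [0.4322, 0.3085, 0.2636]
tool_rot: [-179.8, -0.3, 8.3]
force: [-0.3, 0.3, -3.2]
grip_width: 0.0188
grasp_force: 60.0
```

```bash
python3 - <<'E'
from h import *
o=state()
y=np.radians(24);ex=np.array([np.cos(y),np.sin(y),0]);ey=np.array([-ex[1],ex[0],0])
P0=np.array([.560,-.174,0])
tcp=lambda tx,ty,tz:P0+ex*(tx-.148)+ey*ty+np.array([0,0,tz+.085-.012])
print(tcp(.040,.062,.19)); row(tcp(.040,.062,.19),24); row(tcp(-.05,.062,.19),24)
E
```

```text
t 5.50 pos [0.4322 0.3085 0.2636] rpy [-179.79   -0.3     8.29] F [-0.3   0.26 -3.18] M [-0.11  0.16 -0.07] w 0.0188 g 60.0 q [ -56.     1.9   18.1   95.8   -0.6   82.  -119.4]
[ 0.43611942 -0.16128774  0.263     ]
row mm [-63.9 465.4  -1.5] rot [-0.003 -0.006 -0.274]
row mm [-150.5  489.8   -2. ] rot [-0.003 -0.006 -0.274]
```

Call:
{"fn": "drive_tool", "kwargs": {
  "moves": [
    {"x":-5,"y":20,"z":-2,"rx":0,"ry":0,"rz":-0.02,"fingers":1},
    {"x":-12,"y":60,"z":-2,"rx":0,"ry":0,"rz":-0.05,"fingers":1},
    {"x":-18,"y":105,"z":-2,"rx":0,"ry":0,"rz":-0.08,"fingers":1},
    {"x":-25,"y":155,"z":-2,"rx":0,"ry":0,"rz":-0.11,"fingers":1},
    {"x":-32,"y":205,"z":-2,"rx":0,"ry":0,"rz":-0.14,"fingers":1},
    {"x":-39,"y":255,"z":-2,"rx":0,"ry":0,"rz":-0.17,"fingers":1},
    {"x":-46,"y":305,"z":-2,"rx":0,"ry":0,"rz":-0.2,"fingers":1},
    {"x":-52,"y":355,"z":-2,"rx":0,"ry":0,"rz":-0.23,"fingers":1},
    {"x":-57,"y":400,"z":-2,"rx":0,"ry":0,"rz":-0.25,"fingers":1},
    {"x":-61,"y":435,"z":-2,"rx":0,"ry":0,"rz":-0.265,"fingers":1},
    {"x":-64,"y":460,"z":-2,"rx":0,"ry":0,"rz":-0.274,"fingers":1},
    {"x":-64,"y":465,"z":-2,"rx":0,"ry":0,"rz":-0.274,"fingers":1},
    {"x":-64,"y":465,"z":-2,"rx":0,"ry":0,"rz":-0.274,"fingers":1},
    {"x":-64,"y":465,"z":-2,"rx":0,"ry":0,"rz":-0.274,"fingers":1}
  ]
}}

```text
time_s: 7.25
tool_pos: [0.4346, -0.1604, 0.2618]
tool_rot: [-180.0, 0.0, 24.1]
force: [0.0, -1.0, -1.8]
grip_width: 0.0193
grasp_force: 60.0
```

```bash
python3 - <<'E'
from h import *
o=state()
T=Cam("top");S=Cam("scene")
A=np.zeros((600,800,3),np.uint8)
a=crop(T.img,295,110,430,215,4);b=crop(S.img,310,110,430,280,3)
A[:a.shape[0],:a.shape[1]]=a; A[600-0-b.shape[0] if 0 else 0:b.shape[0],800-250:]=b[:, :250]
cv2.imwrite("pics/p2.png",A)
E
```

```text
t 7.25 pos [ 0.4346 -0.1604  0.2618] rpy [-1.7997e+02  2.0000e-02  2.4120e+01] F [ 0.02 -0.98 -1.79] M [-0.07  0.18  0.02] w 0.0193 g 60.0 q [-38.2 -12.1  48.5 104.6   9.1  83.6 -57.2]
```

View pics/p2.png

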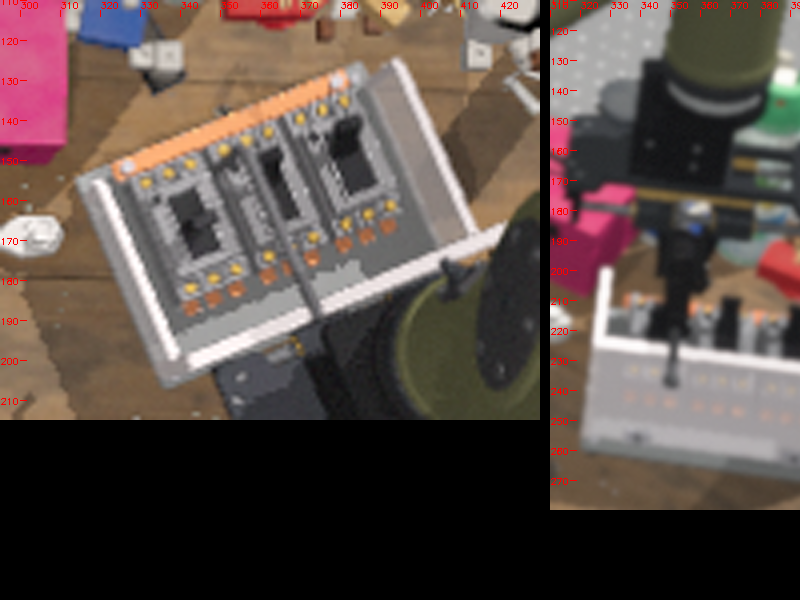

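The top view shows the hook's bend at about (352.5,149.5), high above the panel, and the tripped lever's head at about (345,165).

```bash
python3 - <<'E'
from h import *
np.set_printoptions(precision=4,suppress=True)
o=sensors.get_obs();T=Cam("top");S=Cam("scene")
b=T.plane([(352.5,149.5)],o["tool_pos"][2]+.0118)[0]; print("bend",b)
e=b-o["tool_pos"]; y=np.radians(24.1); print("in tool axes fwd,left",e[0]*np.cos(y)+e[1]*np.sin(y),-e[0]*np.sin(y)+e[1]*np.cos(y))
# rod line direction: point near guard (374,188)
r=T.plane([(374,187.5)],o["tool_pos"][2]+.0118)[0]; d=b-r; print("rod yaw",np.degrees(np.arctan2(d[1],d[0])))
tip=o["tool_pos"]+np.array([.148*np.cos(y),.148*np.sin(y),.0118-.085]); print("pred tip",tip,S.proj([tip,tip-[0,0,.004]]),T.proj([tip]))
for z in(.064,.096): print(T.plane([(345,165.5)],z))
# scene lever A head: (343.5, 212)
print(tri(T,[(345,165.3)],S,[(346,212)]))
for n,x,y_ in(("b",0,0),("c",0,-.062)):
    pass
# brass screws/breaker outlines predicted: breaker top-face corners
P0=np.array([.560,-.174,0]);a=np.radians(24);ex=np.array([np.cos(a),np.sin(a),0]);ey=np.array([-ex[1],ex[0],0])
f=lambda x,y,z:P0+ex*x+ey*y+np.array([0,0,z])
print("lever base,tip A/B/C",T.proj([f(.02,yy,.064) for yy in(.062,0,-.062)]).round(1).tolist(),T.proj([f(.02+.54*.0/10,.062,.102),f(.0435,0,.0966),f(.0435,-.062,.0966)]).round(1).tolist())
print("rail",T.proj([f(-.07,.12,.142),f(-.07,-.12,.142)]).round(1).tolist(), "plate far", T.proj([f(.0875,.12,.012),f(.0875,-.12,.012),f(-.0875,.12,.012)]).round(1).tolist())
print("scene leverA tip",S.proj([f(.02,.062,.102),f(.0435,0,.0966),f(.0435,-.062,.0966)]).round(1).tolist())
E
```

```text
bend [ 0.562  -0.0915  0.2738]
in tool axes fwd,left 0.14453649292085696 0.011207552408830375
rod yaw 30.293338552452912
pred tip [ 0.5698 -0.1003  0.1888] [[351.8413 183.5506]
 [351.646  184.6349]] [[348.9681 152.5398]]
[[ 0.554  -0.1145  0.064 ]]
[[ 0.5493 -0.1083  0.096 ]]
[[ 0.5487 -0.1067  0.1011  0.0014]]
lever base,tip A/B/C [[343.2, 165.8], [362.8, 157.7], [382.2, 149.8]] [[345.8, 163.9], [362.2, 148.3], [382.1, 140.1]]
rail [[342.1, 200.7], [422.8, 167.1]] plate far [[313.6, 154.9], [385.7, 125.5], [336.2, 208.4]]
scene leverA tip [[347.9, 211.1], [370.7, 209.1], [393.4, 212.1]]
```

```bash
python3 - <<'E'
from h import *
np.set_printoptions(precision=4,suppress=True)
o=sensors.get_obs();T=Cam("top");S=Cam("scene");p=o["tool_pos"];
def pts(yaw,pitch):  # hook pts: grasp at +12, pivot at grasp
    R=Ro.from_euler("xyz",[0,pitch,yaw],degrees=True)
    return p+[0,0,.011]+R.apply(np.array([[148,0,0],[148,0,-85],[36,0,0],[60,0,0],[-112,0,0],[-55,0,0]])/1e3)
for a in((24.1,0),(27,0),(24.1,-4),(24.1,4),(28,4)):
    X=pts(*a); print(a,"T",T.proj(X[[0,1,3]]).round(1).tolist(),"S rear",S.proj(X[[4,5,0,1]]).round(1).tolist())
A=crop(T.img,330,135,390,195,9);B=crop(S.img,325,165,375,245,7)
C=np.zeros((600,800,3),np.uint8);C[:540,:440]=A[:,:440];C[:560,445:795]=B
cv2.imwrite("pics/p3.png",C)
E
```

```text
(24.1, 0) T [[356.3, 146.5], [349.1, 152.6], [371.1, 180.4]] S rear [[350.8, 239.7], [352.2, 219.9], [356.3, 159.6], [352.0, 183.8]]
(27, 0) T [[353.5, 147.7], [346.5, 153.8], [369.9, 180.9]] S rear [[353.4, 240.0], [353.4, 220.1], [353.3, 159.3], [349.1, 183.5]]
(24.1, -4) T [[357.4, 145.8], [349.1, 149.9], [371.5, 180.3]] S rear [[350.3, 241.9], [352.0, 221.0], [356.9, 156.6], [352.6, 179.5]]
(24.1, 4) T [[355.5, 147.4], [349.3, 155.5], [370.6, 180.6]] S rear [[351.3, 237.3], [352.4, 218.7], [355.8, 162.8], [351.3, 188.2]]
(28, 4) T [[351.7, 149.1], [345.9, 157.0], [369.1, 181.3]] S rear [[354.8, 237.7], [354.1, 218.9], [351.7, 162.4], [347.7, 187.8]]
```

View pics/p3.png

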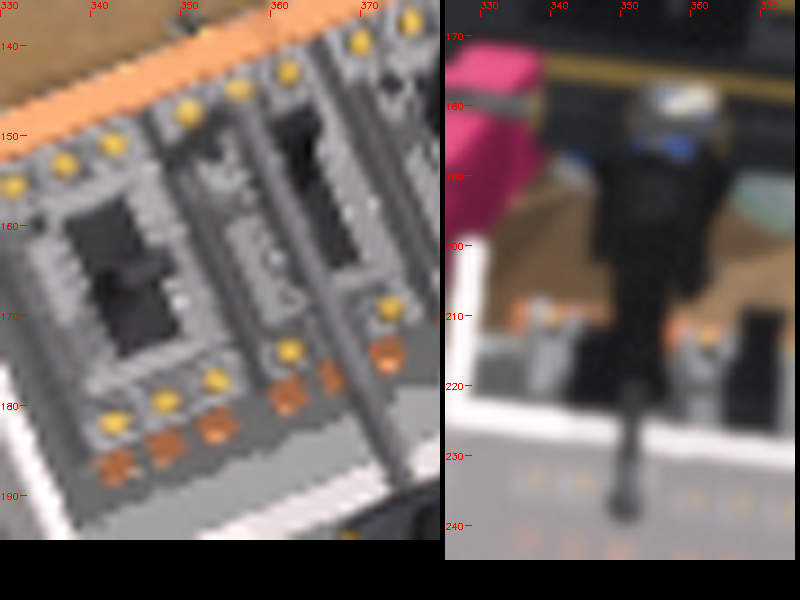

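The hook sits square in the grip: the tip is seen at (349,152.5) against a predicted (349.1,152.6), and the rear end at (350.5,239). The tip is about 9 mm beyond the lever head, so I can lower it.

Call:
{"fn": "drive_tool", "kwargs": {
  "moves": [
    {"x":0,"y":1,"z":20,"rx":0,"ry":0,"rz":0,"fingers":1},
    {"x":0,"y":1,"z":45,"rx":0,"ry":0,"rz":0,"fingers":1},
    {"x":0,"y":1,"z":65,"rx":0,"ry":0,"rz":0,"fingers":1},
    {"x":0,"y":1,"z":82,"rx":0,"ry":0,"rz":0,"fingers":1},
    {"x":0,"y":1,"z":95,"rx":0,"ry":0,"rz":0,"fingers":1},
    {"x":0,"y":1,"z":103,"rx":0,"ry":0,"rz":0,"fingers":1},
    {"x":0,"y":1,"z":103,"rx":0,"ry":0,"rz":0,"fingers":1},
    {"x":0,"y":1,"z":103,"rx":0,"ry":0,"rz":0,"fingers":1}
  ]
}}

```text
time_s: 8.55
tool_pos: [0.4355, -0.1629, 0.1597]
tool_rot: [180.0, -0.1, 24.0]
force: [0.8, 1.1, -0.9]
grip_width: 0.0192
grasp_force: 60.0
```

```bash
cat >> h.py <<'E'
def st2():
    f=[];
    for _ in range(1): o=sensors.get_obs()
    y=np.radians(24);ex=np.array([np.cos(y),np.sin(y)]);ey=np.array([-ex[1],ex[0]])
    P0=np.array([.560,-.174]); d=o["tool_pos"][:2]-P0
    print("t %.2f tip panel x %.1f y %.1f z %.1f"%(o["time_s"],d@ex*1e3+148,d@ey*1e3,(o["tool_pos"][2]+.0118-.085)*1e3),"F panel",np.round([o["force"][:2]@ex,o["force"][:2]@ey,o["force"][2]],2),"M",np.round(o["wrist_torque"],2),"rpy",np.round(o["tool_rot"],1),"g %.0f"%o["grasp_force"],"q",np.round(o["qpos"],1))
E
python3 - <<'E'
from h import *
st2()
E
```

```text
t 8.55 tip panel x 38.7 y 60.8 z 86.5 F panel [ 1.16  0.7  -0.85] M [-0.09  0.17  0.02] rpy [ 1.8e+02 -1.0e-01  2.4e+01] g 60 q [-38.3  -7.1  52.8 113.5   6.   70.9 -53.6]
```

Call:
{"fn": "drive_tool", "kwargs": {
  "moves": [
    {"x":-3,"y":0,"z":0,"rx":0,"ry":0,"rz":0,"fingers":1},
    {"x":-6,"y":0,"z":0,"rx":0,"ry":0,"rz":0,"fingers":1},
    {"x":-9,"y":0,"z":0,"rx":0,"ry":0,"rz":0,"fingers":1},
    {"x":-11,"y":0,"z":0,"rx":0,"ry":0,"rz":0,"fingers":1},
    {"x":-13,"y":0,"z":0,"rx":0,"ry":0,"rz":0,"fingers":1},
    {"x":-15,"y":0,"z":0,"rx":0,"ry":0,"rz":0,"fingers":1},
    {"x":-15,"y":0,"z":0,"rx":0,"ry":0,"rz":0,"fingers":1},
    {"x":-15,"y":0,"z":0,"rx":0,"ry":0,"rz":0,"fingers":1}
  ]
}}

```text
time_s: 9.55
tool_pos: [0.4217, -0.1686, 0.1593]
tool_rot: [180.0, -0.1, 24.0]
force: [4.6, 1.8, -4.6]
grip_width: 0.0188
grasp_force: 60.0
```

```bash
python3 - <<'E'
from h import *
st2()
E
```

```text
t 9.55 tip panel x 23.9 y 61.2 z 86.1 F panel [ 4.9  -0.21 -4.63] M [ 0.32 -0.86 -0.  ] rpy [ 1.8e+02 -1.0e-01  2.4e+01] g 60 q [-37.6  -9.5  52.2 114.7   7.9  71.2 -54.3]
```

Call:
{"fn": "drive_tool", "kwargs": {
  "moves": [
    {"x":-1.5,"y":0,"z":0,"rx":0,"ry":0,"rz":0,"fingers":1},
    {"x":-3,"y":0,"z":0,"rx":0,"ry":0,"rz":0,"fingers":1},
    {"x":-4.5,"y":0,"z":0,"rx":0,"ry":0,"rz":0,"fingers":1},
    {"x":-6,"y":0,"z":0,"rx":0,"ry":0,"rz":0,"fingers":1},
    {"x":-6,"y":0,"z":0,"rx":0,"ry":0,"rz":0,"fingers":1},
    {"x":-6,"y":0,"z":0,"rx":0,"ry":0,"rz":0,"fingers":1}
  ]
}}

```text
time_s: 10.3
tool_pos: [0.4166, -0.171, 0.1594]
tool_rot: [180.0, -0.1, 24.0]
force: [4.9, 2.4, -4.7]
grip_width: 0.0191
grasp_force: 60.0
```

```bash
python3 - <<'E'
from h import *
st2()
E
```

```text
t 10.30 tip panel x 18.2 y 61.1 z 86.2 F panel [ 5.43  0.19 -4.69] M [ 0.47 -1.09 -0.06] rpy [ 1.8e+02 -1.0e-01  2.4e+01] g 60 q [-37.2 -10.4  51.9 115.2   8.6  71.4 -54.5]
```

Call:
{"fn": "drive_tool", "kwargs": {
  "moves": [
    {"x":-1,"y":0,"z":0,"rx":0,"ry":0,"rz":0,"fingers":1},
    {"x":-2,"y":0,"z":0,"rx":0,"ry":0,"rz":0,"fingers":1},
    {"x":-3,"y":0,"z":0,"rx":0,"ry":0,"rz":0,"fingers":1},
    {"x":-4,"y":0,"z":0,"rx":0,"ry":0,"rz":0,"fingers":1},
    {"x":-4,"y":0,"z":0,"rx":0,"ry":0,"rz":0,"fingers":1}
  ]
}}

```text
time_s: 10.92
tool_pos: [0.4134, -0.1724, 0.1596]
tool_rot: [180.0, -0.2, 24.0]
force: [5.6, 2.7, -4.0]
grip_width: 0.0193
grasp_force: 60.0
```

```bash
python3 - <<'E'
from h import *
st2()
E
```

```text
t 10.93 tip panel x 14.7 y 61.1 z 86.4 F panel [ 6.2   0.23 -3.96] M [ 0.57 -1.33  0.01] rpy [180.   -0.2  24. ] g 60 q [-36.9 -11.1  51.7 115.5   9.   71.5 -54.6]
```

Call:
{"fn": "drive_tool", "kwargs": {
  "moves": [
    {"x":-1,"y":0,"z":0,"rx":0,"ry":0,"rz":0,"fingers":1},
    {"x":-2,"y":0,"z":0,"rx":0,"ry":0,"rz":0,"fingers":1},
    {"x":-2,"y":0,"z":0,"rx":0,"ry":0,"rz":0,"fingers":1}
  ]
}}

```text
time_s: 11.3
tool_pos: [0.4117, -0.1733, 0.1597]
tool_rot: [180.0, -0.2, 24.0]
force: [5.1, 2.8, -3.2]
grip_width: 0.019
grasp_force: 60.0
```

```bash
python3 - <<'E'
from h import *
st2()
E
```

```text
t 11.30 tip panel x 12.8 y 61.0 z 86.5 F panel [ 5.85  0.51 -3.18] M [ 0.6  -1.34  0.1 ] rpy [180.   -0.2  24. ] g 60 q [-36.7 -11.4  51.5 115.7   9.3  71.5 -54.7]
```

Call:
{"fn": "drive_tool", "kwargs": {
  "moves": [
    {"x":-1,"y":0,"z":0,"rx":0,"ry":0,"rz":0,"fingers":1},
    {"x":-2,"y":0,"z":0,"rx":0,"ry":0,"rz":0,"fingers":1},
    {"x":-2,"y":0,"z":0,"rx":0,"ry":0,"rz":0,"fingers":1}
  ]
}}

```text
time_s: 11.68
tool_pos: [0.41, -0.174, 0.1597]
tool_rot: [180.0, -0.2, 24.0]
force: [6.7, 3.3, -3.9]
grip_width: 0.0191
grasp_force: 60.0
```

```bash
python3 - <<'E'
from h import *
st2()
E
```

```text
t 11.68 tip panel x 10.9 y 61.0 z 86.5 F panel [ 7.44  0.31 -3.95] M [ 0.67 -1.43  0.1 ] rpy [180.   -0.2  24. ] g 60 q [-36.5 -11.6  51.4 115.8   9.5  71.6 -54.7]
```

Call:
{"fn": "drive_tool", "kwargs": {
  "moves": [
    {"x":-1,"y":0,"z":0,"rx":0,"ry":0,"rz":0,"fingers":1},
    {"x":-2,"y":0,"z":0,"rx":0,"ry":0,"rz":0,"fingers":1},
    {"x":-2,"y":0,"z":0,"rx":0,"ry":0,"rz":0,"fingers":1}
  ]
}}

```text
time_s: 12.05
tool_pos: [0.4083, -0.1748, 0.1597]
tool_rot: [180.0, -0.2, 24.0]
force: [5.6, 2.7, -3.5]
grip_width: 0.019
grasp_force: 60.0
```

```bash
python3 - <<'E'
from h import *
st2()
T=Cam("top");S=Cam("scene")
A=crop(T.img,330,135,390,195,9);B=crop(S.img,325,165,375,245,7)
C=np.zeros((600,800,3),np.uint8);C[:540,:440]=A[:,:440];C[:560,445:795]=B
cv2.imwrite("pics/p4.png",C)
E
```

```text
t 12.05 tip panel x 9.1 y 61.0 z 86.5 F panel [ 6.19  0.25 -3.46] M [ 0.68 -1.53  0.01] rpy [180.   -0.2  24. ] g 60 q [-36.4 -11.9  51.2 116.    9.7  71.6 -54.7]
```

View pics/p4.png

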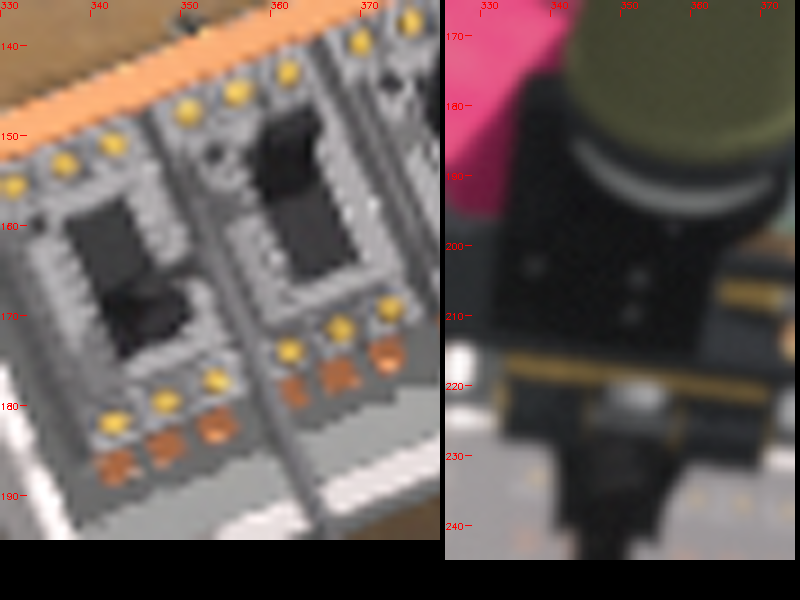

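The lever now leans towards the guard, with its head at about (349,170). The hook's bend is at about (348,163). I'll compare these with the predictions to check for slip and estimate the lever angle.

```bash
python3 - <<'E'
from h import *
st2()
np.set_printoptions(precision=4,suppress=True)
T=Cam("top");o=sensors.get_obs();p=o["tool_pos"]
for pitch in(0,-3,-6,-9):
    R=Ro.from_euler("xyz",[0,pitch,24],degrees=True); X=p+[0,0,.011]+R.apply(np.array([[148,0,0],[148,0,-85],[70,0,0]])/1e3); print(pitch,T.proj(X).round(1).tolist())
P0=np.array([.560,-.174,0]);a=np.radians(24);ex=np.array([np.cos(a),np.sin(a),0]);ey=np.array([-ex[1],ex[0],0])
for th in(0,-.2,-.3,-.4,-.45): print(th,T.proj([P0+ex*(.02+.054*np.sin(th))+ey*y+[0,0,.048+.054*np.cos(th)] for y in(.052,.062,.072)]).round(1).tolist())
hsv=cv2.cvtColor(T.img,cv2.COLOR_RGB2HSV)
print(hsv[158:178,336:356,2])
E
```

```text
t 12.15 tip panel x 9.1 y 61.0 z 86.5 F panel [ 6.72  0.01 -3.52] M [ 0.67 -1.54 -0.  ] rpy [180.   -0.2  24. ] g 60 q [-36.4 -11.9  51.3 116.    9.7  71.6 -54.7]
0 [[352.9, 163.8], [346.5, 168.1], [364.6, 191.1]]
-3 [[353.5, 163.4], [346.4, 166.3], [364.9, 191.0]]
-6 [[354.2, 163.2], [346.5, 164.7], [365.3, 191.0]]
-9 [[355.0, 163.1], [346.6, 163.1], [365.7, 191.1]]
0 [[349.0, 162.5], [345.8, 163.9], [342.5, 165.2]]
-0.2 [[350.5, 166.1], [347.2, 167.4], [343.9, 168.8]]
-0.3 [[351.1, 167.9], [347.8, 169.2], [344.6, 170.6]]
-0.4 [[351.7, 169.6], [348.4, 171.0], [345.2, 172.3]]
-0.45 [[351.9, 170.5], [348.7, 171.8], [345.4, 173.2]]
[[171 159 135 122  91  71  64  62  96 156 176 176 163 118  83 101 109  92
   98 101]
 [157  92  78  71  63  64  64  63  61 158 184 168 159 137 101  88 109 101
   93 100]
 [141  71  62  64  65  65  65  63  65 115 152 157 157 174 146  84 108 108
  101 141]
 [138 104  65  66  64  61  63  65  62  75 151 169 156 171 140  85  92 113
  103 133]
 [174 147  64  62  63  64  62  64  64  64 119 140 157 174 149 105 104 116
  110 103]
 [160 128 105  63  65  61  64  61  64
[... 538 characters left out ...]
 159 148
   99 113]
 [150 178 174 157 110  63  39  27  30  39  53  60  56  56  51 117 163 172
  130 101]
 [136 171 175 151 117 107  47  44  41  46  55  55  49  44 136 168 172 174
  144 102]
 [108 148 159 129 128 111  60  50  42  42  52  54  56 100 124 159 174 175
  175 134]
 [112 137 155 126 118 112  94  49  50  55  99 121 149 168 169 173 175 163
  151 118]
 [116 118 130 127 124 130 109  54  71 139 171 170 173 179 176 151 123 153
  171 184]
 [111 115 110 127 128 121 104 108 150 173 176 176 168 144 122 120 154 155
  149 172]
 [109 121 114 125 127 125 123 124 157 175 152 124 122 123 132 133 140 202
  197 171]
 [ 94 105 104 115 130 124 127 131 131 124 118 123 125 125 131 146 161 214
  237 203]]
```

The hook has been turned about 4° nose-up in the fingers (tip seen near (346,166)). I'll pitch the tool nose-down to bring the leg upright and go on pulling.

Call:
{"fn": "drive_tool", "kwargs": {
  "moves": [
    {"x":0,"y":0,"z":0,"rx":0,"ry":-0.012,"rz":0,"fingers":1},
    {"x":0,"y":0,"z":0,"rx":0,"ry":-0.024,"rz":0,"fingers":1},
    {"x":0,"y":0,"z":0,"rx":0,"ry":-0.035,"rz":0,"fingers":1},
    {"x":0,"y":0,"z":0,"rx":0,"ry":-0.035,"rz":0,"fingers":1}
  ]
}}

```text
time_s: 12.7
tool_pos: [0.4076, -0.1752, 0.1596]
tool_rot: [180.0, 1.9, 24.0]
force: [5.1, 2.4, -1.0]
grip_width: 0.0191
grasp_force: 60.0
```

```bash
cat >> h.py <<'E'
def slip(T=None):
    # bright-free check of leg: print value patch around predicted leg for a text look
    T=T or Cam("top");o=sensors.get_obs();R0=Ro.from_euler("xyz",o["tool_rot"],degrees=True)
    for s in(0,-3,-6,-9):
        a=np.radians(s); c=np.array([-.0,0,-.011])  # grasp point, tool frame
        pts=[]
        for X in([148,0],[148,-85]):
            x=X[0]*np.cos(a)+X[1]*np.sin(a); z=-X[0]*np.sin(a)+X[1]*np.cos(a); pts.append(o["tool_pos"]+R0.apply(np.array([x,0,-z])/1e3+c))
        print(s,T.proj(pts).round(1).tolist(),np.round(pts[1],4))
    v=cv2.cvtColor(T.img,cv2.COLOR_RGB2HSV)[...,2]; print(v[160:176,338:358])
E
python3 - <<'E'
from h import *
st2(); slip()
E
```

```text
t 12.70 tip panel x 8.3 y 60.9 z 86.4 F panel [ 5.64  0.13 -0.96] M [ 0.73 -1.53  0.03] rpy [180.    1.9  24. ] g 60 q [-36.8  -9.7  51.6 114.9   9.2  72.9 -54.6]
0 [[352.6, 164.2], [346.7, 169.4]] [ 0.5404 -0.1161  0.0806]
-3 [[353.2, 163.8], [346.6, 167.6]] [ 0.5445 -0.1143  0.0883]
-6 [[353.9, 163.5], [346.6, 165.9]] [ 0.5483 -0.1126  0.0963]
-9 [[354.6, 163.3], [346.6, 164.3]] [ 0.5516 -0.1111  0.1044]
[[ 64  64  65  66  65  64  61 114 152 159 157 174 146  85 108 110 100 140
  156 168]
 [ 66  62  63  64  62  66  64  74 151 168 157 171 140  83  92 113 104 131
  153 159]
 [ 63  63  64  64  65  65  65  64 118 138 157 174 150 103 104 114 109 102
  146 157]
 [104  64  64  65  65  64  64  59  71 132 166 155 106  85 105 119 124 101
  135 155]
 [157  63  63  64  67  64  64  64  51  94 111  87  71  70  94 115 125 112
  111 146]
 [137  91  61  65  63  65  55  54  61  65  66  64  66  81  84  98 127 118
   98 140]
 [147 145  63  64  57  47  43  55  62  64  68  95 109 149 141 102 119 129
  106 114]
 [166 137  70  53  44  37  46  58  65  61  54  55  91 154 183 146 108 129
  111  90]
 [154 123  99  38  33  33  33  38  44  48  51  51  59 148 179 150 108 121
  146 120]
 [172 174 144  39  35  32  27  31  45  55  53  53  49 101 157 148 104 113
  135 104]
 [174 157 109  62  36  29  30  37  51  55  55  49  46 118 164 173 131  98
  123 125]
 [173 150 116 103  48  41  34  43  52  48  45  45 136 170 173 175 145 102
  118 129]
 [160 129 128 111  60  47  38  44  53  50  57  98 123 159 174 173 175 133
  105 126]
 [155 127 119 110  91  49  47  55  96 121 148 169 168 173 174 164 152 116
   91 121]
 [130 126 124 131 108  51  70 140 170 169 172 178 175 151 123 153 172 184
  144 111]
 [113 127 126 123 105 109 122 154 175 177 167 144 119 118 151 152 149 171
  147 110]]
```

The lever did not follow, so the hook is turning in the fingers at about 6 N. I'll average several force readings before choosing a remedy.

```bash
python3 - <<'E'
from h import *
a=[]
for i in range(10):
    Cam("top"); o=sensors.get_obs(); a.append(np.r_[o["force"],o["wrist_torque"]])
a=np.array(a); y=np.radians(24); R=np.array([[np.cos(y),np.sin(y),0],[-np.sin(y),np.cos(y),0],[0,0,1]])
F=a[:,:3]@R.T; M=a[:,3:]@R.T
print("F",F.mean(0).round(2),F.std(0).round(2),"first/last5",F[:5].mean(0).round(2),F[5:].mean(0).round(2)); print("M",M.mean(0).round(3),M.std(0).round(3)); st2()
E
```

```text
F [ 5.57  0.37 -1.2 ] [0.45 0.54 0.58] first/last5 [ 5.61  0.81 -0.92] [ 5.52 -0.06 -1.47]
M [ 0.009 -1.743  0.014] [0.031 0.028 0.027]
t 13.25 tip panel x 8.2 y 60.9 z 86.3 F panel [ 4.57  0.23 -2.3 ] M [ 0.64 -1.62  0.04] rpy [180.    1.9  24. ] g 60 q [-36.8  -9.8  51.6 114.9   9.2  72.8 -54.6]
```

The fingers hold only about 0.5 Nm against this turning, so 15 N cannot be reached with this grasp. I'll lay the hook back and regrip it further back on the grip, with the tool leaning forward. Any nose-up turn will then be stopped by the gripper body bearing lightly on the disc. First I'll unhook and go up.

Call:
{"fn": "drive_tool", "kwargs": {
  "moves": [
    {"x":5,"y":0,"z":0,"rx":0,"ry":0,"rz":0,"fingers":1},
    {"x":12,"y":0,"z":0,"rx":0,"ry":0,"rz":0,"fingers":1},
    {"x":20,"y":0,"z":0,"rx":0,"ry":0,"rz":0,"fingers":1},
    {"x":26,"y":0,"z":0,"rx":0,"ry":0,"rz":0,"fingers":1},
    {"x":26,"y":0,"z":-15,"rx":0,"ry":0,"rz":0,"fingers":1},
    {"x":26,"y":0,"z":-40,"rx":0,"ry":0,"rz":0,"fingers":1},
    {"x":26,"y":0,"z":-75,"rx":0,"ry":0,"rz":0,"fingers":1},
    {"x":26,"y":0,"z":-105,"rx":0,"ry":0,"rz":0,"fingers":1},
    {"x":26,"y":0,"z":-105,"rx":0,"ry":0,"rz":0,"fingers":1}
  ]
}}

```text
time_s: 14.38
tool_pos: [0.4351, -0.164, 0.2658]
tool_rot: [179.9, 1.8, 24.0]
force: [-0.5, -1.2, -2.4]
grip_width: 0.0192
grasp_force: 60.0
```

```bash
python3 - <<'E'
from h import *
o=state(); row([.4308,.3074,.262],8.3)
T=Cam("top");S=Cam("scene");R0=Ro.from_euler("xyz",o["tool_rot"],degrees=True)
for s in(0,-3,-6,-9):
    a=np.radians(s);pts=[]
    for X in([148,0],[148,-85],[-112,0],[-55,0]):
        pts.append(o["tool_pos"]+R0.apply(np.array([X[0]*np.cos(a)+X[1]*np.sin(a),0,X[0]*np.sin(a)-X[1]*np.cos(a)])/1e3-[0,0,.011]))
    print(s,"T",T.proj(pts[:2]).round(1).tolist(),"S rear",S.proj(pts[2:]).round(1).tolist())
v=cv2.cvtColor(S.img,cv2.COLOR_RGB2HSV)[...,2]; print(v[225:250:1,342:360])
E
```

```text
t 14.38 pos [ 0.4351 -0.164   0.2658] rpy [179.89   1.76  23.97] F [-0.47 -1.17 -2.43] M [-0.07  0.15 -0.01] w 0.0192 g 60.0 q [-38.5 -10.3  49.3 103.2   8.9  85.  -56.7]
row mm [ 187.7 -432.5   -2.8] rot [0.006 0.03  0.274]
0 T [[357.5, 146.2], [350.6, 153.3]] S rear [[352.4, 237.9], [353.7, 218.6]]
-3 T [[358.2, 145.6], [350.6, 151.2]] S rear [[352.0, 239.6], [353.5, 219.5]]
-6 T [[359.0, 145.2], [350.6, 149.2]] S rear [[351.7, 241.2], [353.3, 220.3]]
-9 T [[359.9, 144.8], [350.7, 147.3]] S rear [[351.3, 242.7], [353.2, 221.0]]
[[251 247 241 235 230 224 219 207 173 121  85  99 138 158 158 146 138 144]
 [251 249 245 242 241 240 240 234 201 135  92 121 179 215 221 215 207 204]
 [234 233 229 228 230 233 237 234 201 134  94 134 203 237 245 245 244 243]
 [194 193 190 190 194 202 214 210 170 118  99 139 205 238 247 249 249 249]
 [170 168 166 166 167 171 178 171 140 105 106 136 183 216 228 235 239 241]
 [166 165 164 164 163 164 164 153 124 104 110 132 161 178 187 195 201 205]
 [170 169 169 167 165 165 163 151 123 105 112 134 158 165 164 166 167 168]
 [178 177 178 175 171 168 166 151 121 1
[... 611 characters left out ...]
160 159 159 160 161 161]
 [172 173 170 166 163 164 167 169 168 166 163 162 160 160 159 160 161 160]
 [176 178 175 169 164 167 174 176 174 172 166 163 161 159 160 161 164 163]
 [178 181 176 168 164 169 179 185 183 178 169 164 161 159 162 165 168 169]
 [177 177 173 168 165 169 182 189 186 181 170 164 161 160 162 169 176 177]
 [168 169 167 164 163 167 175 180 181 176 168 164 161 162 163 171 178 181]
 [164 164 164 162 163 165 166 167 169 166 164 162 162 161 163 170 176 178]
 [163 162 163 163 163 163 163 164 163 163 163 163 163 162 162 165 167 168]
 [163 164 163 163 163 163 163 163 162 164 163 163 163 163 162 163 163 163]
 [165 165 164 163 163 162 163 163 163 163 163 163 162 163 163 164 163 162]]
```

```bash
python3 - <<'E'
from h import *
T=Cam("top")
b=T.img[138:162,342:368].astype(int)
print((b.mean(2)).astype(int))
E
```

```text
[[125 127 128 125 127 119 120 131 100  74 157 172 167 175 181 181 169 165
  164 177 172 181 168 147 172 163]
 [129 130 124 119 119 114 110 128 149 151 176 183 182 181 181 180 176 165
  161 166 140 154 130  90 152 173]
 [118 119 117 116 121 141 174 169 162 175 180 181 182 181 182 181 178 155
  138 170 163 160 109  90 110 172]
 [112 110 107 151 175 178 184 175 163 177 183 182 181 180 174 146 149 163
  138 152 152 171 128  93  93 158]
 [129 181 184 178 183 183 182 172 165 176 174 175 172 154 178 168 140 162
  131 150 155 145 157 103  86 119]
 [177 184 187 182 183 183 183 181 178 175 142 157 174 144 166 156 135 159
  118 144 143 135 167 128  93  85]
 [183 183 183 185 183 183 184 169 150 171 148 155 162 174 177 164 128 138
  142 124 116 144 141 148  98  79]
 [183 184 184 182 184 165 146 159 157 146 136 159 138 175 171 143 112 108
  148 144 137 159 135 152 123  85]
 [183 176 179 165 144 160 163 154 181 171 138 139 125 141 139 138 115  86
  141 153 130 114  94 148 161  99]
 [166 142 132 117 100 154 166 158 173 166 142 129 101  91 106 124 129 106
  116 107  81  53  51 122 168 125]
 [161 166 
[... 816 characters left out ...]
09  55  76
  108 130  94  47  37  53  93 154]
 [157 121 148 172 173 171 132  82  91 112 105 124 138 131 108 136  96  54
   94 123 124  77  51  56  63 156]
 [ 93  74 149 178 173 173 147 102  82  96  96  95 104 103 100 113  87  53
   76 113 129  99  63  58  60 111]
 [ 62  61  94 155 177 174 170 131  80  84  90  84  96 101 102  99 100  76
   71 101 125 124  80  57  56  64]
 [ 62  64  60 158 183 174 174 147  95  78  92  88  89 100 133 145 145  97
   63  83 115 131  96  62  54  55]
 [ 62  63  63 114 155 170 166 174 144  79  90  91  88 138 155 156 138 116
   78  75 102 127 128  80  57  55]
 [ 63  64  62  73 169 186 164 159 128  77  81  95  87 129 153 155 133 149
  109  63  89 118 133  95  60  59]]
```

The hovering hook shows a leg end near (350,154), so it is still nearly square in the grip. Back to the rest to regrip with the leaning tool.

Call:
{"fn": "drive_tool", "kwargs": {
  "moves": [
    {"x":6,"y":-20,"z":0,"rx":0,"ry":0.01,"rz":0.02,"fingers":1},
    {"x":20,"y":-60,"z":0,"rx":0,"ry":0.02,"rz":0.05,"fingers":1},
    {"x":42,"y":-110,"z":-1,"rx":0,"ry":0.03,"rz":0.08,"fingers":1},
    {"x":66,"y":-162,"z":-1,"rx":0,"ry":0.03,"rz":0.11,"fingers":1},
    {"x":90,"y":-215,"z":-2,"rx":0,"ry":0.03,"rz":0.14,"fingers":1},
    {"x":114,"y":-268,"z":-2,"rx":0,"ry":0.03,"rz":0.17,"fingers":1},
    {"x":138,"y":-320,"z":-3,"rx":0,"ry":0.03,"rz":0.2,"fingers":1},
    {"x":160,"y":-370,"z":-3,"rx":0,"ry":0.03,"rz":0.24,"fingers":1},
    {"x":178,"y":-410,"z":-3,"rx":0,"ry":0.03,"rz":0.265,"fingers":1},
    {"x":187,"y":-430,"z":-3,"rx":0,"ry":0.03,"rz":0.274,"fingers":1},
    {"x":188,"y":-432,"z":-3,"rx":0,"ry":0.03,"rz":0.274,"fingers":1},
    {"x":188,"y":-432,"z":-3,"rx":0,"ry":0.03,"rz":0.274,"fingers":1}
  ]
}}

```text
time_s: 16.02
tool_pos: [0.4305, 0.3056, 0.2594]
tool_rot: [179.6, 0.2, 8.2]
force: [0.7, -0.3, -1.7]
grip_width: 0.0189
grasp_force: 60.0
```

```bash
python3 - <<'E'
from h import *
o=state(); row([.4308,.3074,.1005],8.3)
E
```

```text
t 16.02 pos [0.4305 0.3056 0.2594] rpy [179.62   0.25   8.16] F [ 0.65 -0.31 -1.75] M [-0.11  0.2  -0.  ] w 0.0189 g 60.0 q [ -53.2    2.3   15.3   95.9   -0.4   82.3 -119.7]
row mm [  1.3  -2.8 158.9] rot [ 0.007  0.004 -0.002]
```

Call:
{"fn": "drive_tool", "kwargs": {
  "moves": [
    {"x":1,"y":-2,"z":30,"rx":0.007,"ry":0.004,"rz":0,"fingers":1},
    {"x":1,"y":-3,"z":70,"rx":0.007,"ry":0.004,"rz":0,"fingers":1},
    {"x":1,"y":-3,"z":110,"rx":0.007,"ry":0.004,"rz":0,"fingers":1},
    {"x":1,"y":-3,"z":138,"rx":0.007,"ry":0.004,"rz":0,"fingers":1},
    {"x":1,"y":-3,"z":150,"rx":0.007,"ry":0.004,"rz":0,"fingers":1},
    {"x":1,"y":-3,"z":156,"rx":0.007,"ry":0.004,"rz":0,"fingers":1},
    {"x":1,"y":-3,"z":158,"rx":0.007,"ry":0.004,"rz":0,"fingers":1},
    {"x":1,"y":-3,"z":158,"rx":0.007,"ry":0.004,"rz":0,"fingers":1}
  ]
}}

```text
time_s: 17.02
tool_pos: [0.4304, 0.3103, 0.1025]
tool_rot: [-179.9, -0.1, 8.3]
force: [0.0, 0.0, -2.1]
grip_width: 0.0189
grasp_force: 60.0
```

```bash
python3 - <<'E'
from h import *
o=state(); row([.4308,.3074,.1002],8.3)
E
```

```text
t 17.02 pos [0.4304 0.3103 0.1025] rpy [-1.7985e+02 -8.0000e-02  8.3000e+00] F [ 0.02  0.05 -2.1 ] M [-0.09  0.18  0.03] w 0.0189 g 60.0 q [ -52.5    8.2   15.1  108.1   -2.5   63.9 -118.2]
row mm [-0.   2.9  2.3] rot [-0.003 -0.001 -0.   ]
```

Call:
{"fn": "drive_tool", "kwargs": {
  "moves": [
    {"x":0,"y":2.5,"z":0,"rx":0,"ry":0,"rz":0,"fingers":1},
    {"x":0,"y":2.5,"z":1.5,"rx":0,"ry":0,"rz":0,"fingers":1},
    {"x":0,"y":2.5,"z":1.5,"rx":0,"ry":0,"rz":0,"fingers":1},
    {"x":0,"y":2.5,"z":1.5,"rx":0,"ry":0,"rz":0,"fingers":0.3},
    {"x":0,"y":2.5,"z":1.5,"rx":0,"ry":0,"rz":0,"fingers":0.3},
    {"x":0,"y":2.5,"z":1.5,"rx":0,"ry":0,"rz":0,"fingers":-0.3},
    {"x":0,"y":2.5,"z":1.5,"rx":0,"ry":0,"rz":0,"fingers":-0.3}
  ]
}}

```text
time_s: 17.9
tool_pos: [0.4302, 0.3076, 0.1002]
tool_rot: [-179.9, -0.0, 8.3]
force: [0.4, 0.5, 0.2]
grip_width: 0.0428
grasp_force: 0.0
```

```bash
python3 - <<'E'
from h import *
o=state()
# tilted grasp target: grasp at hook x=-18
yaw=np.radians(8.3); ex=np.array([np.cos(yaw),np.sin(yaw),0])
O=np.array([.4308,.3074,.112])-.012*ex
for b in(30,36):
    R1=Ro.from_euler("xyz",[180,b,8.3],degrees=True); tz=R1.apply([0,0,1]); tgt=O-.018*ex+.011*tz
    R0=Ro.from_euler("xyz",o["tool_rot"],degrees=True)
    print(b,"toolz",tz.round(3),"tgt",tgt.round(4),"mm",np.round(R0.inv().apply(tgt-o["tool_pos"])*1e3,1),"up60",np.round(R0.inv().apply(tgt+[0,0,.06]-o["tool_pos"])*1e3,1),"rot",(R0.inv()*R1).as_rotvec().round(3))
E
```

```text
t 17.90 pos [0.4302 0.3076 0.1002] rpy [-1.799e+02 -1.000e-02  8.300e+00] F [0.44 0.53 0.18] M [-0.04  0.11  0.01] w 0.0428 g 0.0 q [ -52.4    8.2   15.2  108.4   -2.5   63.7 -118. ]
30 toolz [-0.495 -0.072 -0.866] tgt [0.3957 0.3023 0.1025] mm [-35.    0.2  -2.3] up60 [-35.    0.1 -62.3] rot [-0.002 -0.524  0.001]
36 toolz [-0.582 -0.085 -0.809] tgt [0.3947 0.3021 0.1031] mm [-35.9   0.2  -2.9] up60 [-35.9   0.1 -62.9] rot [-0.002 -0.628  0.001]
```

Call:
{"fn": "drive_tool", "kwargs": {
  "moves": [
    {"x":0,"y":0,"z":-30,"rx":0,"ry":0,"rz":0,"fingers":-0.3},
    {"x":0,"y":0,"z":-63,"rx":0,"ry":0,"rz":0,"fingers":-0.3},
    {"x":-10,"y":0,"z":-63,"rx":0,"ry":-0.15,"rz":0,"fingers":-0.3},
    {"x":-18,"y":0,"z":-63,"rx":0,"ry":-0.3,"rz":0,"fingers":-0.3},
    {"x":-27,"y":0,"z":-63,"rx":0,"ry":-0.45,"rz":0,"fingers":-0.3},
    {"x":-36,"y":0,"z":-63,"rx":0,"ry":-0.593,"rz":0,"fingers":-0.3},
    {"x":-36,"y":0,"z":-63,"rx":0,"ry":-0.593,"rz":0,"fingers":-0.3},
    {"x":-36,"y":0,"z":-63,"rx":0,"ry":-0.593,"rz":0,"fingers":-0.3}
  ]
}}

```text
time_s: 18.9
tool_pos: [0.3947, 0.3024, 0.1633]
tool_rot: [-179.9, 33.9, 8.4]
force: [0.1, -0.7, 1.0]
grip_width: 0.0566
grasp_force: 0.0
```

```bash
python3 - <<'E'
from h import *
o=state()
yaw=np.radians(8.3); ex=np.array([np.cos(yaw),np.sin(yaw),0])
O=np.array([.4308,.3074,.112])-.012*ex
R1=Ro.from_euler("xyz",[180,34,8.3],degrees=True); tz=R1.apply([0,0,1]); tgt=O-.018*ex+.011*tz
R0=Ro.from_euler("xyz",o["tool_rot"],degrees=True)
for z in(.06,.03,.015,0): print(np.round(R0.inv().apply(tgt+[0,0,z]-o["tool_pos"])*1e3,1),(R0.inv()*R1).as_rotvec().round(3))
E
```

```text
t 18.90 pos [0.3947 0.3024 0.1633] rpy [-179.86   33.86    8.39] F [ 0.09 -0.74  0.97] M [ 0.07 -0.51  0.04] w 0.0566 g 0.0 q [ -43.7   27.7   17.4   84.4  -18.1  101.8 -106. ]
[0.5 0.3 0.2] [-0.002 -0.002  0.001]
[17.2  0.3 25.1] [-0.002 -0.002  0.001]
[25.6  0.3 37.6] [-0.002 -0.002  0.001]
[34.   0.4 50. ] [-0.002 -0.002  0.001]
```

Call:
{"fn": "drive_tool", "kwargs": {
  "moves": [
    {"x":9,"y":0,"z":13,"rx":0,"ry":0,"rz":0,"fingers":-0.3},
    {"x":18,"y":0,"z":26,"rx":0,"ry":0,"rz":0,"fingers":-0.3},
    {"x":26,"y":0,"z":38,"rx":0,"ry":0,"rz":0,"fingers":-0.3},
    {"x":31,"y":0,"z":45,"rx":0,"ry":0,"rz":0,"fingers":-0.3},
    {"x":34,"y":0,"z":50,"rx":0,"ry":0,"rz":0,"fingers":-0.3},
    {"x":34,"y":0,"z":50,"rx":0,"ry":0,"rz":0,"fingers":0.3},
    {"x":34,"y":0,"z":50,"rx":0,"ry":0,"rz":0,"fingers":1},
    {"x":34,"y":0,"z":50,"rx":0,"ry":0,"rz":0,"fingers":1},
    {"x":34,"y":0,"z":50,"rx":0,"ry":0,"rz":0,"fingers":1},
    {"x":34,"y":0,"z":50,"rx":0,"ry":0,"rz":0,"fingers":1},
    {"x":34,"y":0,"z":50,"rx":0,"ry":0,"rz":0,"fingers":1}
  ],
  "force": 60
}}

```text
time_s: 20.27
tool_pos: [0.395, 0.3023, 0.1028]
tool_rot: [-179.9, 34.0, 8.4]
force: [0.8, 0.1, 1.3]
grip_width: 0.0195
grasp_force: 60.0
```

```bash
python3 - <<'E'
from h import *
o=state()
yaw=np.radians(8.3); ex=np.array([np.cos(yaw),np.sin(yaw),0])
O=np.array([.4308,.3074,.112])-.012*ex
R0=Ro.from_euler("xyz",o["tool_rot"],degrees=True)
print("grasp rel hook", (o["tool_pos"]-.011*R0.apply([0,0,1])-O)@np.c_[ex,[-ex[1],ex[0],0],[0,0,1]]*1e3)
for d in([0,0,.1],[0,0,.16]): print(np.round(R0.inv().apply(d)*1e3,1))
E
```

```text
t 20.27 pos [0.395  0.3023 0.1028] rpy [-179.88   33.96    8.36] F [0.82 0.07 1.34] M [ 0.05 -0.47 -0.07] w 0.0195 g 60.0 q [ -43.4   30.9   17.    87.2  -18.7   96.2 -104.3]
grasp rel hook [-18.06064668   0.13324454  -0.05184625]
[-55.9  -0.2 -82.9]
[ -89.4   -0.3 -132.7]
```

Call:
{"fn": "drive_tool", "kwargs": {
  "moves": [
    {"x":-6,"y":0,"z":-8,"rx":0,"ry":0,"rz":0,"fingers":1},
    {"x":-17,"y":0,"z":-25,"rx":0,"ry":0,"rz":0,"fingers":1},
    {"x":-35,"y":0,"z":-52,"rx":0,"ry":0,"rz":0,"fingers":1},
    {"x":-56,"y":0,"z":-83,"rx":0,"ry":0,"rz":0,"fingers":1},
    {"x":-77,"y":0,"z":-114,"rx":0,"ry":0,"rz":0,"fingers":1},
    {"x":-90,"y":0,"z":-133,"rx":0,"ry":0,"rz":0,"fingers":1},
    {"x":-90,"y":0,"z":-133,"rx":0,"ry":0,"rz":0,"fingers":1}
  ]
}}

```text
time_s: 21.15
tool_pos: [0.3956, 0.3023, 0.2659]
tool_rot: [-179.7, 33.7, 8.5]
force: [0.6, -0.7, -1.8]
grip_width: 0.0192
grasp_force: 60.0
```

```bash
cat >> h.py <<'E'
YP=np.radians(24); EX=np.array([np.cos(YP),np.sin(YP),0]);EY=np.array([-EX[1],EX[0],0]);P0=np.array([.560,-.174,0])
B=np.c_[EX,EY,[0,0,1]]
def tiltrow(tip,pitch=34,yaw=24.,slip=0):
    "tip (panel mm) -> row; pitch = tool pitch, hook pitch = pitch-34+slip (nose down +)"
    o=sensors.get_obs();R0=Ro.from_euler("xyz",o["tool_rot"],degrees=True);R1=Ro.from_euler("xyz",[180,pitch,yaw],degrees=True)
    H=Ro.from_euler("xyz",[0,pitch-34+slip,yaw],degrees=True)
    tgt=P0+B@(np.array(tip)/1e3)+H.apply([-.178,0,.085])+.011*R1.apply([0,0,1])
    print("tcp",tgt.round(4),"mm",np.round(R0.inv().apply(tgt-o["tool_pos"])*1e3,1),"rot",(R0.inv()*R1).as_rotvec().round(3))
def st3(n=6,slip=0):
    a=[]
    for i in range(n):
        vision.read_camera("top"); o=sensors.get_obs(); a.append(np.r_[o["force"]@B,o["wrist_torque"]@B])
    R0=Ro.from_euler("xyz",o["tool_rot"],degrees=True);p=o["tool_rot"]
    H=Ro.from_euler("xyz",[0,p[1]-34+slip,p[2]],degrees=True)
    tip=o["tool_pos"]-.011*R0.apply([0,0,1])-H.apply([-.178,0,.085])
    print("t %.2f"%o["time_s"],"tip",((tip-P0)@B*1e3).round(1),"rpy",p.round(2),"F",np.mean(a,0)[:3].round(2),"M",np.mean(a,0)[3:].round(3),"q",o["qpos"].round(1))
E
python3 - <<'E'
from h import *
o=state(); tiltrow([40,61,190]); tiltrow([40,61,190],38)
E
```

```text
t 21.15 pos [0.3956 0.3023 0.2659] rpy [-179.73   33.7     8.45] F [ 0.6  -0.72 -1.78] M [ 0.03 -0.63 -0.08] w 0.0192 g 60.0 q [ -43.8   24.1   17.9   77.3  -18.   111.8 -108.7]
tcp [ 0.4035 -0.1769  0.2659] mm [-52.1 475.4  32.4] rot [-0.156 -0.006 -0.225]
tcp [ 0.4087 -0.1746  0.2785] mm [-54.5 473.8  18.9] rot [-0.164 -0.075 -0.22 ]
```

Call:
{"fn": "drive_tool", "kwargs": {
  "moves": [
    {"x":-2,"y":20,"z":1,"rx":-0.006,"ry":0,"rz":-0.009,"fingers":1},
    {"x":-6,"y":58,"z":4,"rx":-0.019,"ry":-0.001,"rz":-0.027,"fingers":1},
    {"x":-12,"y":106,"z":7,"rx":-0.035,"ry":-0.001,"rz":-0.05,"fingers":1},
    {"x":-17,"y":158,"z":11,"rx":-0.052,"ry":-0.002,"rz":-0.075,"fingers":1},
    {"x":-23,"y":210,"z":14,"rx":-0.069,"ry":-0.003,"rz":-0.1,"fingers":1},
    {"x":-29,"y":262,"z":18,"rx":-0.086,"ry":-0.003,"rz":-0.124,"fingers":1},
    {"x":-34,"y":314,"z":21,"rx":-0.103,"ry":-0.004,"rz":-0.149,"fingers":1},
    {"x":-40,"y":366,"z":25,"rx":-0.12,"ry":-0.005,"rz":-0.173,"fingers":1},
    {"x":-45,"y":412,"z":28,"rx":-0.135,"ry":-0.005,"rz":-0.195,"fingers":1},
    {"x":-49,"y":448,"z":31,"rx":-0.147,"ry":-0.006,"rz":-0.212,"fingers":1},
    {"x":-52,"y":470,"z":32,"rx":-0.154,"ry":-0.006,"rz":-0.222,"fingers":1},
    {"x":-52,"y":475,"z":32,"rx":-0.156,"ry":-0.006,"rz":-0.225,"fingers":1},
    {"x":-52,"y":475,"z":32,"rx":-0.156,"ry":-0.006,"rz":-0.225,"fingers":1},
    {"x":-52,"y":475,"z":32,"rx":-0.156,"ry":-0.006,"rz":-0.225,"fingers":1}
  ]
}}

```text
time_s: 22.9
tool_pos: [0.4028, -0.1758, 0.2646]
tool_rot: [180.0, 34.3, 24.1]
force: [-0.2, 0.1, -2.2]
grip_width: 0.0191
grasp_force: 60.0
```

```bash
python3 - <<'E'
from h import *
st3(3); tiltrow([39,62,86]); tiltrow([39,62,130])
T=Cam("top")
X=P0+B@np.array([[40,61,190.],[40,61,275]]).T.mean(1)*0
o=sensors.get_obs();R0=Ro.from_euler("xyz",o["tool_rot"],degrees=True);H=Ro.from_euler("xyz",[0,o["tool_rot"][1]-34,o["tool_rot"][2]],degrees=True)
g=o["tool_pos"]-.011*R0.apply([0,0,1]); print(T.proj([g+H.apply([.178,0,0]),g+H.apply([.178,0,-.085])]).round(1))
print(T.img[138:162,342:368].astype(int).mean(2).astype(int))
E
```

```text
t 23.05 tip [ 39.4  62.1 187.9] rpy [179.95  34.33  24.04] F [-0.   -0.19 -1.46] M [-0.018 -0.621 -0.027] q [-19.2  14.4  29.8  91.2  12.6 104.5 -54.2]
tcp [ 0.4022 -0.1764  0.1619] mm [57.4 -0.1 85.5] rot [0.001 0.006 0.001]
tcp [ 0.4022 -0.1764  0.2059] mm [32.6 -0.1 49.2] rot [0.001 0.006 0.001]
[[356.5 145.9]
 [349.3 152.2]]
[[122 125 126 117 110 110 118 127  98  75 155 160 153 160 121  72  65  68
   71  76  81  83  85  90  93  95]
 [128 128 121 115 113 112 109 125 147 150 166 166 162 162 116  63  66  64
   73  76  82  83  87  89  93  94]
 [118 117 113 114 117 137 162 157 159 162 163 162 162 154 104  64  64  68
   76  79  82  84  88  89  93  94]
 [111 109 107 141 160 161 165 165 162 162 163 163 161 148  98  67  64  68
   75  78  81  85  87  91  92  93]
 [128 178 182 167 164 163 163 164 162 162 163 168 164 126  77  63  68  69
   73  81  84  86  90  90  94  94]
 [175 183 185 171 162 162 164 164 163 164 139 151 161 116  68  62  68  68
   75  80  84  86  90  90  93  99]
 [181 181 181 172 163 163 167 152 137 159 134 143 144  98  63  64  69  72
   78  81  83  86  90  92  91 100]
 [182 
[... 1147 characters left out ...]
72  76  80
   84  87  90  91  94  98 103 107]
 [150 105 130 155 154 149 118  77  83  94  86  72  65  66  68  72  75  81
   84  87  90  89  93  97 102 105]
 [ 85  63 128 154 154 154 132  94  75  91  90  69  63  66  65  74  78  80
   84  87  88  93  94  99 103 105]
 [ 58  55  76 138 156 154 151 117  76  84  86  69  62  62  69  70  78  82
   84  88  90  93  94 101 106 106]
 [ 54  55  51 136 161 152 154 132  95  78  76  68  64  69  71  73  79  81
   83  91  93  95  96 102 106 105]
 [ 54  56  55  95 138 152 154 171 142  76  74  65  64  67  71  75  78  81
   84  90  92  93  96 104 106 108]
 [ 54  57  57  63 149 166 154 157 126  74  70  62  63  66  71  77  81  83
   86  88  91  91  98 103 105 107]]
```

Call:
{"fn": "drive_tool", "kwargs": {
  "moves": [
    {"x":10,"y":0,"z":15,"rx":0,"ry":0,"rz":0,"fingers":1},
    {"x":24,"y":0,"z":36,"rx":0,"ry":0,"rz":0,"fingers":1},
    {"x":37,"y":0,"z":55,"rx":0,"ry":0,"rz":0,"fingers":1},
    {"x":47,"y":0,"z":70,"rx":0,"ry":0,"rz":0,"fingers":1},
    {"x":54,"y":0,"z":80,"rx":0,"ry":0.003,"rz":0,"fingers":1},
    {"x":57,"y":0,"z":85.5,"rx":0,"ry":0.006,"rz":0,"fingers":1},
    {"x":57,"y":0,"z":85.5,"rx":0,"ry":0.006,"rz":0,"fingers":1}
  ]
}}

```text
time_s: 23.98
tool_pos: [0.4017, -0.1775, 0.1622]
tool_rot: [179.9, 34.0, 23.9]
force: [-0.5, 0.9, -1.9]
grip_width: 0.0193
grasp_force: 60.0
```

```bash
python3 - <<'E'
from h import *
st3(4); tiltrow([18,61.5,86]);tiltrow([12,61.5,86]);
E
```

```text
t 24.18 tip [38.7 60.8 87.1] rpy [179.88  33.91  23.92] F [-0.21 -0.04 -1.89] M [-0.035 -0.615 -0.008] q [-18.3  18.6  29.2  98.4  10.2  93.3 -56.1]
tcp [ 0.3832 -0.1854  0.1619] mm [-16.6  -0.5  12.2] rot [ 0.001 -0.002 -0.001]
tcp [ 0.3777 -0.1878  0.1619] mm [-21.6  -0.5  15.5] rot [ 0.001 -0.002 -0.001]
```

Call:
{"fn": "drive_tool", "kwargs": {
  "moves": [
    {"x":-4,"y":0,"z":3,"rx":0,"ry":0,"rz":0,"fingers":1},
    {"x":-8,"y":0,"z":6,"rx":0,"ry":0,"rz":0,"fingers":1},
    {"x":-11,"y":0,"z":8,"rx":0,"ry":0,"rz":0,"fingers":1},
    {"x":-14,"y":0,"z":10,"rx":0,"ry":0,"rz":0,"fingers":1},
    {"x":-17,"y":0,"z":12,"rx":0,"ry":0,"rz":0,"fingers":1},
    {"x":-17,"y":0,"z":12,"rx":0,"ry":0,"rz":0,"fingers":1}
  ]
}}

```text
time_s: 24.92
tool_pos: [0.3838, -0.1854, 0.1617]
tool_rot: [179.9, 33.8, 24.0]
force: [3.3, 1.2, -2.5]
grip_width: 0.0188
grasp_force: 60.0
```

```bash
python3 - <<'E'
from h import *
st3(5)
E
```

```text
t 25.18 tip [18.5 61.2 86.1] rpy [179.91  33.88  23.98] F [ 4.62  0.23 -2.57] M [-0.013 -1.898  0.023] q [-18.2  16.5  29.6 100.9  11.3  92.5 -56. ]
```

Call:
{"fn": "drive_tool", "kwargs": {
  "moves": [
    {"x":-1.7,"y":0,"z":1.1,"rx":0,"ry":0,"rz":0,"fingers":1},
    {"x":-3.3,"y":0,"z":2.2,"rx":0,"ry":0,"rz":0,"fingers":1},
    {"x":-5,"y":0,"z":3.4,"rx":0,"ry":0,"rz":0,"fingers":1},
    {"x":-5,"y":0,"z":3.4,"rx":0,"ry":0,"rz":0,"fingers":1}
  ]
}}

```text
time_s: 25.68
tool_pos: [0.3781, -0.1879, 0.1617]
tool_rot: [179.9, 33.9, 24.0]
force: [4.0, 2.4, -2.0]
grip_width: 0.0192
grasp_force: 60.0
```

```bash
python3 - <<'E'
from h import *
st3(4)
E
```

```text
t 25.88 tip [12.3 61.1 86.3] rpy [179.9   33.89  23.97] F [ 4.68  0.07 -1.43] M [ 0.008 -2.026  0.013] q [-18.2  15.9  29.8 101.6  11.7  92.3 -55.9]
```

Call:
{"fn": "drive_tool", "kwargs": {
  "moves": [
    {"x":-1.2,"y":0,"z":0.8,"rx":0,"ry":0,"rz":0,"fingers":1},
    {"x":-2.5,"y":0,"z":1.7,"rx":0,"ry":0,"rz":0,"fingers":1},
    {"x":-2.5,"y":0,"z":1.7,"rx":0,"ry":0,"rz":0,"fingers":1}
  ]
}}

```text
time_s: 26.25
tool_pos: [0.3761, -0.1888, 0.1615]
tool_rot: [179.9, 33.8, 24.0]
force: [5.3, 4.0, -3.9]
grip_width: 0.0192
grasp_force: 60.0
```

```bash
python3 - <<'E'
from h import *
st3(4)
E
```

```text
t 26.45 tip [10.4 61.3 86.3] rpy [179.89  33.78  24.01] F [ 6.56  0.72 -2.63] M [-0.017 -2.495 -0.009] q [-18.2  15.6  29.8 102.   11.8  92.1 -55.9]
```

Call:
{"fn": "drive_tool", "kwargs": {
  "moves": [
    {"x":-0.8,"y":0,"z":0.6,"rx":0,"ry":0,"rz":0,"fingers":1},
    {"x":-1.7,"y":0,"z":1.1,"rx":0,"ry":0,"rz":0,"fingers":1},
    {"x":-1.7,"y":0,"z":1.1,"rx":0,"ry":0,"rz":0,"fingers":1}
  ]
}}

```text
time_s: 26.82
tool_pos: [0.3743, -0.1896, 0.1615]
tool_rot: [179.9, 33.8, 24.0]
force: [6.0, 2.7, -2.6]
grip_width: 0.019
grasp_force: 60.0
```

```bash
python3 - <<'E'
from h import *
st3(4)
E
```

```text
t 27.02 tip [ 8.5 61.3 86.4] rpy [179.89  33.76  24.01] F [ 6.81 -0.32 -3.21] M [-0.024 -2.569 -0.   ] q [-18.2  15.4  29.8 102.2  11.9  92.1 -55.9]
```

```bash
python3 - <<'E'
from h import *
T=Cam("top"); g=T.img.astype(int).mean(2).astype(int)
print(g[160:178,336:358])
for th in(-.2,-.3,-.4,-.45):
    c,s=np.cos(th),np.sin(th)
    f=lambda r,n,y: P0+B@(np.array([20+r*s+n*c,y,48+r*c-n*s])/1e3)
    print(th,"head top corners near L/R, far L/R",T.proj([f(54,-5.5,72),f(54,-5.5,52),f(54,5.5,72),f(54,5.5,52)]).round(1).tolist())
st3(2)
E
```

```text
[[136  69  62  64  60  61  58  59  56  96 137 151 154 170 141  77  74  64
   63  69  73  80]
 [133 101  63  63  64  61  60  55  59  64 147 165 154 157 125  77  72  61
   64  69  74  78]
 [171 144  60  62  60  61  59  56  54  57 116 134 143 153 132  92  68  61
   65  71  74  79]
 [156 126 102  62  61  61  54  54  56  55  67 130 153 154 131  96  72  62
   67  70  76  80]
 [148 151 155  61  62  58  56  53  56  57  48 120 134 102  75  67  63  61
   68  71  76  81]
 [170 160 136  88  63  59  57  56  53  51  52  71  76  64  55  60  60  61
   66  70  74  80]
 [171 149 147 143  64  60  50  49  42  45  52  55  58  56  87  83  59  63
   68  73  77  82]
 [171 168 163 133  68  47  38  38  42  48  57  57  53  49 105 106  71  63
   70  71  78  84]
 [172 171 152 120  98  44  30  38  32  42  47  41  47  47  60  65  64  61
   70  74  78  85]
 [157 172 169 170 143  40  27  28  24  24  30  40  42  40  43  54  61  63
   71  75  78  85]
 [146 175 172 154 106  51  29  27  30  25  37  43  47  44  46  55  62  69
   72  77  81  85]
 [135 167 170 146 101  80  39  33  22  27  37  44  45  43  49  56  61  68
   
[... 444 characters left out ...]
2  71  62  67  72
   78  79  86  89]
 [ 81  89  88  91 103 101 100  99 100  98  98  98  98  85  66  63  70  73
   78  82  85  89]]
-0.2 head top corners near L/R, far L/R [[344.6, 170.6], [351.1, 167.9], [343.2, 167.0], [349.8, 164.3]]
-0.3 head top corners near L/R, far L/R [[345.2, 172.4], [351.7, 169.7], [343.9, 168.8], [350.5, 166.1]]
-0.4 head top corners near L/R, far L/R [[345.7, 174.1], [352.2, 171.4], [344.6, 170.6], [351.1, 167.9]]
-0.45 head top corners near L/R, far L/R [[346.0, 174.9], [352.5, 172.2], [344.9, 171.4], [351.4, 168.7]]
t 27.18 tip [ 8.5 61.3 86.4] rpy [179.89  33.77  24.01] F [ 6.95  0.04 -2.57] M [-0.003 -2.562  0.005] q [-18.2  15.4  29.8 102.2  11.9  92.1 -55.9]
```

Call:
{"fn": "drive_tool", "kwargs": {
  "moves": [
    {"x":0,"y":0,"z":1.8,"rx":0,"ry":0,"rz":0,"fingers":1},
    {"x":0,"y":0,"z":3.6,"rx":0,"ry":0,"rz":0,"fingers":1},
    {"x":0,"y":0,"z":5.4,"rx":0,"ry":0,"rz":0,"fingers":1},
    {"x":0,"y":0,"z":5.4,"rx":0,"ry":0,"rz":0,"fingers":1}
  ]
}}

```text
time_s: 27.68
tool_pos: [0.3717, -0.1909, 0.1572]
tool_rot: [179.9, 33.8, 24.0]
force: [6.6, 2.9, -0.8]
grip_width: 0.0193
grasp_force: 60.0
```

```bash
python3 - <<'E'
from h import *
st3(4); T=Cam("top"); g=T.img.astype(int).mean(2).astype(int); print(g[169:177,344:353])
E
```

```text
t 27.88 tip [ 5.6 61.1 82.2] rpy [179.87  33.75  23.99] F [ 6.68 -0.19 -1.41] M [ 0.018 -2.561 -0.005] q [-18.1  15.3  29.9 102.8  12.   91.5 -55.9]
[[ 30  30  29  40  46  43  48  61  65]
 [ 24  19  30  41  43  37  37  52  61]
 [ 27  30  33  38  35  39  40  51  60]
 [ 36  32  39  38  39  75  85  72  62]
 [ 35  31  74  92 125 146 127  86  64]
 [ 53 119 148 147 150 156 130  75  64]
 [ 97 131 154 155 145 121  89  66  60]
 [101 130 133 105 102  97  79  60  62]]
```

Call:
{"fn": "drive_tool", "kwargs": {
  "moves": [
    {"x":-0.3,"y":0,"z":1.4,"rx":0,"ry":0,"rz":0,"fingers":1},
    {"x":-0.6,"y":0,"z":2.8,"rx":0,"ry":0,"rz":0,"fingers":1},
    {"x":-0.8,"y":0,"z":4.2,"rx":0,"ry":0,"rz":0,"fingers":1},
    {"x":-0.8,"y":0,"z":4.2,"rx":0,"ry":0,"rz":0,"fingers":1}
  ]
}}

```text
time_s: 28.42
tool_pos: [0.3692, -0.1921, 0.1542]
tool_rot: [179.9, 33.7, 24.0]
force: [6.9, 2.8, -1.0]
grip_width: 0.0191
grasp_force: 60.0
```

```bash
python3 - <<'E'
from h import *
st3(4); T=Cam("top"); g=T.img.astype(int).mean(2).astype(int); print(g[169:177,344:353])
E
```

```text
t 28.62 tip [ 2.9 61.1 79.3] rpy [179.87  33.72  24.  ] F [ 7.11 -0.1  -1.14] M [ 0.006 -2.667 -0.023] q [-18.1  15.2  29.9 103.3  12.   91.1 -55.9]
[[ 33  30  42  46  46  44  50  78  75]
 [ 27  26  29  42  46  42  45  64  68]
 [ 22  30  31  43  44  45  46  48  59]
 [ 32  29  39  44  42  42  54  54  57]
 [ 33  31  33  38  72 125 146 111  61]
 [ 56  99 105 126 147 154 154 114  58]
 [ 99 130 151 152 145 120 101  79  61]
 [103 130 131 103 101  98 103  90  61]]
```

Call:
{"fn": "drive_tool", "kwargs": {
  "moves": [
    {"x":-0.5,"y":0,"z":1.1,"rx":0,"ry":0,"rz":0,"fingers":1},
    {"x":-0.9,"y":0,"z":2.2,"rx":0,"ry":0,"rz":0,"fingers":1},
    {"x":-1.4,"y":0,"z":3.4,"rx":0,"ry":0,"rz":0,"fingers":1},
    {"x":-1.4,"y":0,"z":3.4,"rx":0,"ry":0,"rz":0,"fingers":1}
  ]
}}

```text
time_s: 29.18
tool_pos: [0.3679, -0.1927, 0.1518]
tool_rot: [179.8, 33.5, 24.1]
force: [8.5, 4.1, -2.6]
grip_width: 0.0197
grasp_force: 60.0
```

```bash
python3 - <<'E'
from h import *
st3(4); T=Cam("top"); g=T.img.astype(int).mean(2).astype(int); print(g[169:177,344:353])
E
```

```text
t 29.38 tip [ 1.6 61.3 77.4] rpy [179.84  33.54  24.06] F [10.44 -0.17 -2.53] M [-0.052 -3.415 -0.01 ] q [-18.   15.   29.9 103.7  12.1  90.6 -55.9]
[[ 32  32  43  47  43  44  52  83  91]
 [ 27  17  27  37  45  40  43  84  82]
 [ 25  24  34  37  43  46  43  50  58]
 [ 28  31  31  40  39  42  53  62  60]
 [ 35  29  33  39  72 125 145 126  83]
 [ 54  99 107 124 146 154 153 118  70]
 [ 98 129 151 153 143 121 105  86  64]
 [102 129 131 103 100  99 115 101  64]]
```

Call:
{"fn": "drive_tool", "kwargs": {
  "moves": [
    {"x":-0.6,"y":0,"z":0.4,"rx":0,"ry":0,"rz":0,"fingers":1},
    {"x":-1.3,"y":0,"z":0.8,"rx":0,"ry":0,"rz":0,"fingers":1},
    {"x":-1.3,"y":0,"z":0.8,"rx":0,"ry":0,"rz":0,"fingers":1}
  ]
}}

```text
time_s: 29.8
tool_pos: [0.3676, -0.1928, 0.1516]
tool_rot: [179.8, 33.4, 24.1]
force: [12.1, 4.7, -3.6]
grip_width: 0.0191
grasp_force: 60.0
```

```bash
python3 - <<'E'
from h import *
st3(4)
E
```

```text
t 30.00 tip [ 1.4 61.4 77.7] rpy [179.82  33.4   24.1 ] F [12.49 -0.41 -3.48] M [-0.093 -3.95  -0.007] q [-18.   14.9  29.9 103.8  12.1  90.5 -55.9]
```

Call:
{"fn": "drive_tool", "kwargs": {
  "moves": [
    {"x":-0.6,"y":0,"z":0.4,"rx":0,"ry":0,"rz":0,"fingers":1},
    {"x":-1.3,"y":0,"z":0.9,"rx":0,"ry":0,"rz":0,"fingers":1},
    {"x":-1.3,"y":0,"z":0.9,"rx":0,"ry":0,"rz":0,"fingers":1},
    {"x":-1.3,"y":0,"z":0.9,"rx":0,"ry":0,"rz":0,"fingers":1}
  ]
}}

```text
time_s: 30.5
tool_pos: [0.367, -0.1931, 0.1514]
tool_rot: [179.8, 33.3, 24.1]
force: [13.1, 5.0, -4.5]
grip_width: 0.0194
grasp_force: 60.0
```

```bash
python3 - <<'E'
from h import *
st3(8)
E
```

```text
t 30.90 tip [ 1.  61.5 77.8] rpy [179.8   33.3   24.13] F [14.55 -0.49 -4.46] M [-5.700e-02 -4.365e+00  2.000e-03] q [-18.   14.7  29.9 104.   12.2  90.4 -55.9]
```

15 N was held on the stop for over half a second. Now I'll ease off, unhook forward and rise.

Call:
{"fn": "drive_tool", "kwargs": {
  "moves": [
    {"x":2.5,"y":0,"z":-1.7,"rx":0,"ry":0,"rz":0,"fingers":1},
    {"x":7,"y":0,"z":-4.5,"rx":0,"ry":0,"rz":0,"fingers":1},
    {"x":13,"y":0,"z":-8.5,"rx":0,"ry":0,"rz":0,"fingers":1},
    {"x":20,"y":0,"z":-13,"rx":0,"ry":0,"rz":0,"fingers":1},
    {"x":24,"y":0,"z":-16,"rx":0,"ry":0,"rz":0,"fingers":1},
    {"x":18,"y":0,"z":-25,"rx":0,"ry":0,"rz":0,"fingers":1},
    {"x":7,"y":0,"z":-41,"rx":0,"ry":0,"rz":0,"fingers":1},
    {"x":-4,"y":0,"z":-57,"rx":0,"ry":0,"rz":0,"fingers":1},
    {"x":-4,"y":0,"z":-57,"rx":0,"ry":0,"rz":0,"fingers":1}
  ]
}}

```text
time_s: 32.02
tool_pos: [0.3886, -0.1841, 0.2037]
tool_rot: [179.8, 33.7, 23.8]
force: [-1.2, -0.1, -0.7]
grip_width: 0.019
grasp_force: 60.0
```

```bash
python3 - <<'E'
from h import *
st3(3); st3(1,slip=-5)
o=sensors.get_obs();R0=Ro.from_euler("xyz",o["tool_rot"],degrees=True);g=o["tool_pos"]-.011*R0.apply([0,0,1])
T=Cam("top");S=Cam("scene")
for s in(0,-3,-6):
    H=Ro.from_euler("xyz",[0,o["tool_rot"][1]-34+s,o["tool_rot"][2]],degrees=True)
    print(s,T.proj([g+H.apply([.178,0,0]),g+H.apply([.178,0,-.085])]).round(1).tolist(),S.proj([g+H.apply([-.082,0,0])]).round(1).tolist())
C=np.zeros((600,800,3),np.uint8);A=crop(T.img,325,130,365,185,10);Bb=crop(S.img,310,190,350,245,10)
C[:550,:400]=A;C[:550,400:]=Bb; cv2.imwrite("pics/p5.png",C)
for th in(0,-.2,-.3,-.45,.45):
    c,s=np.cos(th),np.sin(th); f=lambda r,n,y: P0+B@(np.array([20+r*s+n*c,y,48+r*c-n*s])/1e3)
    print(th,"near L/R, far L/R",T.proj([f(54,-5.5,72),f(54,-5.5,52),f(54,5.5,72),f(54,5.5,52)]).round(1).tolist())
E
```

```text
t 32.17 tip [ 22.6  61.3 125.8] rpy [179.94  33.97  23.96] F [ 0.14 -0.1  -1.68] M [ 0.004 -0.637 -0.011] q [-18.7  14.9  29.8  98.   12.   97.  -55.4]
t 32.23 tip [ 29.2  61.5 141.3] rpy [179.96  34.01  23.97] F [-0.61 -0.2  -1.77] M [ 0.015 -0.653 -0.052] q [-18.7  14.9  29.8  98.   12.   97.  -55.4]
0 [[353.9, 156.7], [347.3, 161.8]] [[347.0, 263.2]]
-3 [[354.8, 156.2], [347.3, 159.8]] [[346.8, 264.3]]
-6 [[355.7, 155.9], [347.5, 158.0]] [[346.6, 265.4]]
0 near L/R, far L/R [[343.3, 167.0], [349.8, 164.3], [341.7, 163.4], [348.3, 160.7]]
-0.2 near L/R, far L/R [[344.6, 170.6], [351.1, 167.9], [343.2, 167.0], [349.8, 164.3]]
-0.3 near L/R, far L/R [[345.2, 172.4], [351.7, 169.7], [343.9, 168.8], [350.5, 166.1]]
-0.45 near L/R, far L/R [[346.0, 174.9], [352.5, 172.2], [344.9, 171.4], [351.4, 168.7]]
0.45 near L/R, far L/R [[339.7, 159.3], [346.2, 156.6], [338.0, 156.4], [344.5, 153.7]]
```

View pics/p5.png

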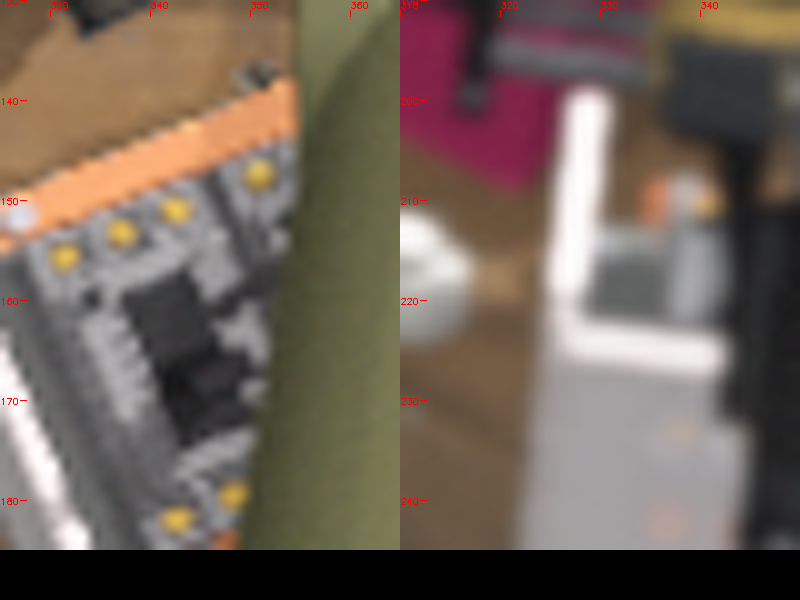

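The lever has sprung back part-way, with its head's near edge at about (349,170), and the leg end is near (347,160), so the hook is tilted about 3.5° nose-up. Next I'll go over to the guard side.

```bash
python3 - <<'E'
from h import *
for tip in([28,61.5,136],[-16,62,136],[-16,62,84]): tiltrow(tip,37.5,24,-3.5)
E
```

```text
tcp [ 0.3918 -0.1816  0.2123] mm [ -1.9   0.1 -11.9] rot [ 0.    -0.06  -0.001]
tcp [ 0.3514 -0.199   0.2123] mm [-38.4  -0.4  12.7] rot [ 0.    -0.06  -0.001]
tcp [ 0.3514 -0.199   0.1603] mm [-9.3 -0.5 55.8] rot [ 0.    -0.06  -0.001]
```

Call:
{"fn": "drive_tool", "kwargs": {
  "moves": [
    {"x":-2,"y":0,"z":-10,"rx":0,"ry":-0.03,"rz":0,"fingers":1},
    {"x":-10,"y":0,"z":-6,"rx":0,"ry":-0.06,"rz":0,"fingers":1},
    {"x":-20,"y":0,"z":0,"rx":0,"ry":-0.06,"rz":0,"fingers":1},
    {"x":-30,"y":0,"z":7,"rx":0,"ry":-0.06,"rz":0,"fingers":1},
    {"x":-38,"y":0,"z":13,"rx":0,"ry":-0.06,"rz":0,"fingers":1},
    {"x":-38,"y":0,"z":13,"rx":0,"ry":-0.06,"rz":0,"fingers":1},
    {"x":-31,"y":0,"z":24,"rx":0,"ry":-0.06,"rz":0,"fingers":1},
    {"x":-22,"y":0,"z":37,"rx":0,"ry":-0.06,"rz":0,"fingers":1},
    {"x":-14,"y":0,"z":49,"rx":0,"ry":-0.06,"rz":0,"fingers":1},
    {"x":-9,"y":0,"z":56,"rx":0,"ry":-0.06,"rz":0,"fingers":1},
    {"x":-9,"y":0,"z":56,"rx":0,"ry":-0.06,"rz":0,"fingers":1}
  ]
}}

```text
time_s: 33.7
tool_pos: [0.3517, -0.1994, 0.1597]
tool_rot: [180.0, 37.5, 24.0]
force: [-0.1, 0.1, -1.5]
grip_width: 0.0192
grasp_force: 60.0
```

```bash
python3 - <<'E'
from h import *
st3(4,-3.5); 
for tip in([10,61.5,84],[22,61.5,84],[28,61.5,84]): tiltrow(tip,37.5,24,-3.5)
E
```

```text
t 33.90 tip [-15.1  60.7  84.9] rpy [179.88  37.37  23.91] F [-0.19  0.36 -1.63] M [ 0.01  -0.703 -0.004] q [-18.2  16.   30.1 103.5  13.7  93.3 -55.9]
tcp [ 0.3754 -0.1889  0.1603] mm [ 20.3  -0.5 -15. ] rot [ 0.001 -0.002 -0.001]
tcp [ 0.3864 -0.184   0.1603] mm [ 29.9  -0.5 -22.2] rot [ 0.001 -0.002 -0.001]
tcp [ 0.3918 -0.1816  0.1603] mm [ 34.6  -0.5 -25.9] rot [ 0.001 -0.002 -0.001]
```

Free of contact. Push to x ≈ 18 first.

Call:
{"fn": "drive_tool", "kwargs": {
  "moves": [
    {"x":4,"y":0,"z":-3,"rx":0,"ry":0,"rz":0,"fingers":1},
    {"x":8,"y":0,"z":-6,"rx":0,"ry":0,"rz":0,"fingers":1},
    {"x":12,"y":0,"z":-9,"rx":0,"ry":0,"rz":0,"fingers":1},
    {"x":16,"y":0,"z":-12,"rx":0,"ry":0,"rz":0,"fingers":1},
    {"x":20,"y":0,"z":-15,"rx":0,"ry":0,"rz":0,"fingers":1},
    {"x":24,"y":0,"z":-18,"rx":0,"ry":0,"rz":0,"fingers":1},
    {"x":27,"y":0,"z":-20,"rx":0,"ry":0,"rz":0,"fingers":1},
    {"x":27,"y":0,"z":-20,"rx":0,"ry":0,"rz":0,"fingers":1}
  ]
}}

```text
time_s: 34.9
tool_pos: [0.3826, -0.186, 0.1599]
tool_rot: [179.9, 37.5, 23.9]
force: [-2.2, -1.2, 0.4]
grip_width: 0.0192
grasp_force: 60.0
```

```bash
python3 - <<'E'
from h import *
st3(4,-3.5)
E
```

```text
t 35.10 tip [17.9 61.  83.9] rpy [179.92  37.43  23.92] F [-2.54 -0.13  0.2 ] M [ 0.002 -0.058  0.002] q [-18.4  19.4  29.4  99.5  11.8  94.4 -56.1]
```

Call:
{"fn": "drive_tool", "kwargs": {
  "moves": [
    {"x":2,"y":0,"z":-1.5,"rx":0,"ry":0,"rz":0,"fingers":1},
    {"x":4,"y":0,"z":-3,"rx":0,"ry":0,"rz":0,"fingers":1},
    {"x":6,"y":0,"z":-4.5,"rx":0,"ry":0,"rz":0,"fingers":1},
    {"x":6,"y":0,"z":-4.5,"rx":0,"ry":0,"rz":0,"fingers":1}
  ]
}}

```text
time_s: 35.6
tool_pos: [0.3895, -0.1829, 0.1599]
tool_rot: [179.9, 37.5, 23.9]
force: [-3.7, -1.3, 1.2]
grip_width: 0.0195
grasp_force: 60.0
```

```bash
python3 - <<'E'
from h import *
st3(4,-3.5)
E
```

```text
t 35.80 tip [25.3 61.  83.7] rpy [179.92  37.45  23.92] F [-4.95 -0.06  1.16] M [-0.016  0.569  0.005] q [-18.4  20.2  29.3  98.6  11.4  94.7 -56.2]
```

Call:
{"fn": "drive_tool", "kwargs": {
  "moves": [
    {"x":1,"y":0,"z":-0.8,"rx":0,"ry":0,"rz":0,"fingers":1},
    {"x":2.4,"y":0,"z":-1.8,"rx":0,"ry":0,"rz":0,"fingers":1},
    {"x":2.4,"y":0,"z":-1.8,"rx":0,"ry":0,"rz":0,"fingers":1}
  ]
}}

```text
time_s: 36.17
tool_pos: [0.3918, -0.1819, 0.1599]
tool_rot: [179.9, 37.5, 23.9]
force: [-4.4, -2.5, 1.9]
grip_width: 0.0195
grasp_force: 60.0
```

```bash
python3 - <<'E'
from h import *
st3(4,-3.5)
T=Cam("top"); print(T.img[148:172,334:352].astype(int).mean(2).astype(int))
E
```

```text
t 36.38 tip [27.9 60.9 83.6] rpy [179.92  37.49  23.9 ] F [-5.66  0.14  2.06] M [-0.002  0.756  0.005] q [-18.4  20.5  29.2  98.2  11.2  94.9 -56.2]
[[183 184 178 169 166 167 145  98  71  64  69  79  80  86  88  90  95 102]
 [184 183 180 163 133 154 162 117  63  66  70  78  82  85  89  92  98 103]
 [171 153 136 152 134 139 140  90  63  65  73  76  82  85  91  94  97 103]
 [161 174 144 109 101 114 107  68  61  66  77  80  84  87  89  95 101 104]
 [167 161 147 138 107 110 107  75  64  71  73  81  83  90  92  92 101 105]
 [157 153 142 152 125  93  92  76  66  70  76  81  85  90  91  95 100 106]
 [146 140 109 123 110  96  85  66  66  72  77  82  87  91  91  96 102 104]
 [131 146 147 133 127 134 103  62  66  72  78  83  87  89  92  98 106 105]
 [137 151 150 152 135  98  69  59  67  73  79  85  87  92  93 100 103 106]
 [155 169 154 154 123  52  59  62  67  77  80  83  89  90  94 101 104 107]
 [128 142 152 138  98  58  57  66  70  77  77  84  90  90  95 102 106 107]
 [ 76 129 136  77  59  49  58  67  72  76  81  84  89  89  95 102 106 107]
 [ 72 113 117  66  52  55  61  67  73  77  80  85  89  93  97 104 106 108]
 [128 138 117  90  52  54  61  67  72  79  82  88  90  91  98 106 105 108]
 [162 153 153 126  58  59  65  69  74  79  83  89  92  94 100 105 105 107]
 [170 155 138  93  59  59  65  68  75  80  85  87  91  93  98 102 107 106]
 [123 111 100  93  86  63  65  71  77  81  85  89  91  95 101 104 108 106]
 [ 95 101  99  94  77  63  65  71  78  81  85  88  91  96 101 104 104 110]
 [ 88 102 102  95  75  64  69  75  78  83  87  90  93  97 103 106 106 109]
 [ 91  96 102 105  92  65  67  73  79  83  88  91  95  98 103 104 109 109]
 [ 93 120 152 127  71  65  68  75  79  83  89  93  96  97 105 108 107 111]
 [ 95 103 117  95  68  64  70  78  80  86  91  91  93 101 104 107 106 111]
 [ 88  90  96  91  63  68  72  74  80  88  89  92  97  99 105 107 108 110]
 [ 86  92  86  80  63  66  71  76  81  85  90  93  98 101 105 107 110 110]]
```

Call:
{"fn": "drive_tool", "kwargs": {
  "moves": [
    {"x":0.8,"y":0,"z":-0.6,"rx":0,"ry":0,"rz":0,"fingers":1},
    {"x":1.6,"y":0,"z":-1.2,"rx":0,"ry":0,"rz":0,"fingers":1},
    {"x":1.6,"y":0,"z":-1.2,"rx":0,"ry":0,"rz":0,"fingers":1}
  ]
}}

```text
time_s: 36.8
tool_pos: [0.3923, -0.1817, 0.1604]
tool_rot: [179.9, 37.7, 23.8]
force: [-7.2, -3.2, 4.3]
grip_width: 0.019
grasp_force: 60.0
```

```bash
python3 - <<'E'
from h import *
st3(4,-3.5)
E
```

```text
t 37.00 tip [28.1 60.6 83.6] rpy [179.94  37.67  23.84] F [-8.96  0.2   3.31] M [ 0.04   1.553 -0.013] q [-18.4  20.7  29.2  98.   11.2  95.1 -56.2]
```

Call:
{"fn": "drive_tool", "kwargs": {
  "moves": [
    {"x":0.8,"y":0,"z":-0.6,"rx":0,"ry":0,"rz":0,"fingers":1},
    {"x":1.2,"y":0,"z":-0.9,"rx":0,"ry":0,"rz":0,"fingers":1},
    {"x":1.2,"y":0,"z":-0.9,"rx":0,"ry":0,"rz":0,"fingers":1}
  ]
}}

```text
time_s: 37.38
tool_pos: [0.3927, -0.1816, 0.1608]
tool_rot: [180.0, 37.8, 23.8]
force: [-9.7, -4.8, 5.6]
grip_width: 0.0191
grasp_force: 60.0
```

```bash
python3 - <<'E'
from h import *
st3(4,-3.5)
E
```

```text
t 37.58 tip [28.3 60.4 83.6] rpy [179.95  37.81  23.78] F [-11.3    0.55   5.62] M [0.097 2.177 0.031] q [-18.4  20.8  29.2  97.9  11.2  95.2 -56.2]
```

The lever is on its stop: the tip is at x ≈ 28 as predicted and the force is rising sharply. Back off and lift clear.

Call:
{"fn": "drive_tool", "kwargs": {
  "moves": [
    {"x":-3,"y":0,"z":2.3,"rx":0,"ry":0,"rz":0,"fingers":1},
    {"x":-8,"y":0,"z":6,"rx":0,"ry":0,"rz":0,"fingers":1},
    {"x":-14,"y":0,"z":10.5,"rx":0,"ry":0,"rz":0,"fingers":1},
    {"x":-20,"y":0,"z":15,"rx":0,"ry":0,"rz":0,"fingers":1},
    {"x":-28,"y":0,"z":5,"rx":0,"ry":0,"rz":0,"fingers":1},
    {"x":-42,"y":0,"z":-13,"rx":0,"ry":0,"rz":0,"fingers":1},
    {"x":-58,"y":0,"z":-34,"rx":0,"ry":0,"rz":0,"fingers":1},
    {"x":-72,"y":0,"z":-52,"rx":0,"ry":0,"rz":0,"fingers":1},
    {"x":-82,"y":0,"z":-65,"rx":0,"ry":0,"rz":0,"fingers":1},
    {"x":-82,"y":0,"z":-65,"rx":0,"ry":0,"rz":0,"fingers":1}
  ]
}}

```text
time_s: 38.83
tool_pos: [0.3729, -0.1906, 0.2621]
tool_rot: [179.8, 37.3, 23.9]
force: [0.1, -0.4, -1.6]
grip_width: 0.0192
grasp_force: 60.0
```

```bash
python3 - <<'E'
from h import *
st3(3,-3.5)
o=sensors.get_obs();R0=Ro.from_euler("xyz",o["tool_rot"],degrees=True);g=o["tool_pos"]-.011*R0.apply([0,0,1])
T=Cam("top")
for s in(0,-3,-6):
    H=Ro.from_euler("xyz",[0,o["tool_rot"][1]-34+s,o["tool_rot"][2]],degrees=True)
    print(s,T.proj([g+H.apply([.178,0,0]),g+H.apply([.178,0,-.085])]).round(1).tolist())
print(T.img[146:176,334:356].astype(int).mean(2).astype(int))
E
```

```text
t 38.98 tip [  6.3  61.6 184.3] rpy [179.97  37.46  23.98] F [-0.3   0.19 -1.93] M [-0.047 -0.725  0.007] q [-19.3  13.1  30.4  94.5  15.  104.8 -54. ]
0 [[360.9, 159.8], [354.1, 166.6]]
-3 [[361.7, 159.1], [354.2, 164.4]]
-6 [[362.7, 158.5], [354.3, 162.4]]
[[176 174 180 181 180 182 182 181 180 174 176 161 140 146 145 137 167 155
  116 122 122 122]
 [179 180 181 182 181 182 176 172 164 141 132 115  92 134 145 141 156 148
  117 109 139 140]
 [181 181 182 181 175 169 146 134 158 162 140 102  81 111 140 125 120 118
  104 131 121 139]
 [182 182 179 164 137 160 173 151 138 146 159 131  76  84 141 147 119 130
  133 135 141 147]
 [167 152 135 160 147 147 150 162 172 161 164 145  95  76 128 151 135 147
  144 124 129 133]
 [158 174 145 122 117 132 127 131 165 157 144 151 115  77  95 127 114 139
  120  77  82 123]
 [164 159 156 153 126 130 136 134 137 141 150 151 129  93  77  98  90 113
   99  64  70 134]
 [156 155 155 167 136  95 141 157 134 134 151 151 169 140  77  87  89  90
  133 116 124 125]
 [143 142 122 138 121  96 129 157 137 109 117 139 158 130  82  79  91  86
  128 144 148 128]
 [12
[... 1249 characters left out ...]
5  58  57  57  62 170 179 153
  154 134  95  67]
 [117 121 156 171 168 170 144  61  57  52  55  55  54  54  55 121 149 151
  153 133  95  68]
 [102 101 146 175 171 154 121 100  59  51  53  54  56  55  52  67 130 155
  152 150 112  64]
 [100 110 133 166 172 146 153 152  56  56  54  54  57  55  54  47 122 151
  152 153 121  69]
 [ 94 103 106 145 171 168 160 133  84  56  54  53  52  56  53  86 101 136
  152 152 122  72]
 [ 84 102 109 133 168 170 146 134 125  56  53  54  85 103 128 147 147 150
  153 140  99  64]
 [ 84  99 112 116 152 169 161 142 112  65  84 129 147 147 150 157 153 129
  104 119  98  64]
 [ 88  89 109 109 140 172 162 138 124 138 147 150 151 155 144 120 103  99
  131 128  86  62]]
```

```bash
cat >> h.py <<'E'
def restrow(dz,pitch=37.,yaw=8.36):
    o=sensors.get_obs();R0=Ro.from_euler("xyz",o["tool_rot"],degrees=True);R1=Ro.from_euler("xyz",[180,pitch,yaw],degrees=True)
    Rg=Ro.from_euler("xyz",[-179.88,33.96,8.36],degrees=True); g=np.array([.395,.3023,.1028])-.011*Rg.apply([0,0,1])
    tgt=g+.011*R1.apply([0,0,1])+[0,0,dz]
    print("tcp",tgt.round(4),"err mm",((o["tool_pos"]-tgt)*1e3).round(1),"mm",np.round(R0.inv().apply(tgt-o["tool_pos"])*1e3,1),"rot",(R0.inv()*R1).as_rotvec().round(3))
E
python3 - <<'E'
from h import *
restrow(.155)
E
```

```text
tcp [0.3945 0.3022 0.2581] err mm [ -22.7 -492.5    2.3] mm [ 176.6 -440.7 -132.9] rot [0.165 0.008 0.217]
```

Call:
{"fn": "drive_tool", "kwargs": {
  "moves": [
    {"x":8,"y":-20,"z":-6,"rx":0.007,"ry":0,"rz":0.01,"fingers":1},
    {"x":23,"y":-57,"z":-17,"rx":0.021,"ry":0.001,"rz":0.028,"fingers":1},
    {"x":42,"y":-106,"z":-32,"rx":0.04,"ry":0.002,"rz":0.052,"fingers":1},
    {"x":62,"y":-154,"z":-47,"rx":0.058,"ry":0.003,"rz":0.076,"fingers":1},
    {"x":81,"y":-203,"z":-61,"rx":0.076,"ry":0.004,"rz":0.1,"fingers":1},
    {"x":101,"y":-251,"z":-76,"rx":0.094,"ry":0.005,"rz":0.124,"fingers":1},
    {"x":120,"y":-300,"z":-90,"rx":0.112,"ry":0.006,"rz":0.148,"fingers":1},
    {"x":139,"y":-348,"z":-105,"rx":0.13,"ry":0.006,"rz":0.171,"fingers":1},
    {"x":157,"y":-392,"z":-118,"rx":0.147,"ry":0.007,"rz":0.193,"fingers":1},
    {"x":170,"y":-425,"z":-128,"rx":0.159,"ry":0.008,"rz":0.209,"fingers":1},
    {"x":176,"y":-439,"z":-132,"rx":0.165,"ry":0.008,"rz":0.217,"fingers":1},
    {"x":176.6,"y":-440.7,"z":-133,"rx":0.165,"ry":0.008,"rz":0.217,"fingers":1},
    {"x":176.6,"y":-440.7,"z":-133,"rx":0.165,"ry":0.008,"rz":0.217,"fingers":1}
  ]
}}

```text
time_s: 40.65
tool_pos: [0.3955, 0.3005, 0.2589]
tool_rot: [179.8, 36.9, 8.2]
force: [-0.4, 0.0, -1.5]
grip_width: 0.0193
grasp_force: 60.0
```

```bash
python3 - <<'E'
from h import *
state(); restrow(.155); restrow(.03)
o=sensors.get_obs();R0=Ro.from_euler("xyz",o["tool_rot"],degrees=True);g=o["tool_pos"]-.011*R0.apply([0,0,1])
T=Cam("top");S=Cam("scene")
for s in(0,-3,-6):
    H=Ro.from_euler("xyz",[0,o["tool_rot"][1]-34+s,o["tool_rot"][2]],degrees=True)
    X=[g+H.apply([.178,0,0]),g+H.apply([.178,0,-.085]),g+H.apply([-.082,0,0])]
    print(s,T.proj(X).round(1).tolist(),S.proj(X).round(1).tolist())
gs=S.img.astype(int).mean(2).astype(int); c=S.proj(X)[1].astype(int); print(c); print(gs[c[1]-8:c[1]+14,c[0]-10:c[0]+10])
gt=T.img.astype(int).mean(2).astype(int); c=T.proj(X)[1].astype(int); print(c); print(gt[c[1]-6:c[1]+10,c[0]-10:c[0]+12])
E
```

```text
t 40.65 pos [0.3955 0.3005 0.2589] rpy [179.84  36.94   8.16] F [-0.4   0.02 -1.51] M [ 0.07 -0.75  0.04] w 0.0193 g 60.0 q [ -43.1   26.7   18.3   76.1  -19.   114.  -108. ]
tcp [0.3945 0.3022 0.2581] err mm [ 1.  -1.8  0.8] mm [-0.1 -1.9  1.1] rot [ 0.001 -0.001 -0.003]
tcp [0.3945 0.3022 0.1331] err mm [  1.   -1.8 125.8] mm [ 75.1  -2.2 101. ] rot [ 0.001 -0.001 -0.003]
0 [[179.1, 139.4], [186.0, 147.6], [188.6, 246.5]] [[222.7, 106.1], [223.6, 130.2], [172.2, 156.6]]
-3 [[178.3, 138.5], [185.2, 145.2], [189.0, 246.4]] [[222.6, 103.4], [224.2, 126.9], [172.4, 157.9]]
-6 [[177.5, 137.8], [184.3, 142.9], [189.3, 246.3]] [[222.3, 100.8], [224.7, 123.6], [172.6, 159.2]]
[224 123]
[[131 140 123  86  48  32  34  34  28  23  24  22  21  22  19  26  39  65
  102 131]
 [153 155 130  87  49  35  30  27  26  26  23  24  24  23  21  28  41  68
  102 127]
 [164 159 133  93  59  40  31  29  28  25  25  24  24  25  24  29  44  72
  100 119]
 [168 163 145 120  99  78  61  47  36  32  31  34  36  32  30  34  48  75
   98 110]
 [169 165 159 150 143 130 110  83  61  49  55  64  65  60  54  55  64  
[... 2258 characters left out ...]
0 117 114 112 109 108 101 107
   83  85 104 105]
 [137 135 133 132 130 129 128 128 123 123 122 120 115 115 109 106 103 101
   63  63  79 107]
 [137 135 134 133 130 130 129 125 127 121 123 120 117 116 112 111 106  99
   63  83  99 103]
 [137 136 136 134 131 130 128 126 126 122 122 119 118 118 112 110 109 102
   94  74 110  98]
 [136 136 136 134 131 130 129 126 126 124 122 121 119 117 114 110 107 103
   97 100 114  95]
 [139 139 139 135 133 131 131 130 126 126 125 124 121 117 115 112 110 105
  100 106 115  98]
 [139 138 138 134 133 132 130 129 128 127 125 123 121 120 116 113 110 106
  103  99 110  99]
 [139 137 137 138 133 133 132 129 128 125 126 124 122 121 116 115 112 108
  105  99 100  99]]
```

Call:
{"fn": "drive_tool", "kwargs": {
  "moves": [
    {"x":10,"y":-2,"z":14,"rx":0,"ry":0,"rz":-0.003,"fingers":1},
    {"x":28,"y":-2,"z":38,"rx":0,"ry":0,"rz":-0.003,"fingers":1},
    {"x":48,"y":-2,"z":65,"rx":0,"ry":0,"rz":-0.003,"fingers":1},
    {"x":65,"y":-2,"z":88,"rx":0,"ry":0,"rz":-0.003,"fingers":1},
    {"x":75,"y":-2,"z":101,"rx":0,"ry":0,"rz":-0.003,"fingers":1},
    {"x":75,"y":-2,"z":101,"rx":0,"ry":0,"rz":-0.003,"fingers":1},
    {"x":75,"y":-2,"z":101,"rx":0,"ry":0,"rz":-0.003,"fingers":1}
  ]
}}

```text
time_s: 41.62
tool_pos: [0.3945, 0.3041, 0.134]
tool_rot: [-179.9, 36.9, 8.6]
force: [-0.4, 0.2, -0.9]
grip_width: 0.0194
grasp_force: 60.0
```

```bash
python3 - <<'E'
from h import *
state(); restrow(.03,37.8); restrow(.005,37.8); restrow(0,37.8)
E
```

```text
t 41.62 pos [0.3945 0.3041 0.134 ] rpy [-179.88   36.86    8.57] F [-0.39  0.19 -0.86] M [ 0.06 -0.75 -0.  ] w 0.0194 g 60.0 q [ -43.    31.6   17.4   83.7  -19.4  101.9 -104.5]
tcp [0.3944 0.3022 0.1332] err mm [0.1 1.9 0.8] mm [0.2 1.8 0.9] rot [ 0.    -0.016  0.003]
tcp [0.3944 0.3022 0.1082] err mm [ 0.1  1.9 25.8] mm [15.2  1.9 20.9] rot [ 0.    -0.016  0.003]
tcp [0.3944 0.3022 0.1032] err mm [ 0.1  1.9 30.8] mm [18.2  1.9 24.9] rot [ 0.    -0.016  0.003]
```

Call:
{"fn": "drive_tool", "kwargs": {
  "moves": [
    {"x":0,"y":1.2,"z":1,"rx":0,"ry":-0.016,"rz":0.002,"fingers":1},
    {"x":4,"y":1.2,"z":6,"rx":0,"ry":-0.016,"rz":0.002,"fingers":1},
    {"x":9,"y":1.2,"z":13,"rx":0,"ry":-0.016,"rz":0.002,"fingers":1},
    {"x":13,"y":1.2,"z":18,"rx":0,"ry":-0.016,"rz":0.002,"fingers":1},
    {"x":15,"y":1.2,"z":21,"rx":0,"ry":-0.016,"rz":0.002,"fingers":1},
    {"x":15,"y":1.2,"z":21,"rx":0,"ry":-0.016,"rz":0.002,"fingers":1}
  ]
}}

```text
time_s: 42.38
tool_pos: [0.3934, 0.3025, 0.1073]
tool_rot: [180.0, 37.9, 8.4]
force: [-0.5, -1.5, -0.5]
grip_width: 0.0193
grasp_force: 60.0
```

```bash
python3 - <<'E'
from h import *
state(); restrow(0,37.8)
E
```

```text
t 42.38 pos [0.3934 0.3025 0.1073] rpy [179.97  37.89   8.4 ] F [-0.53 -1.52 -0.47] M [ 0.04 -0.68 -0.01] w 0.0193 g 60.0 q [ -42.6   33.7   17.2   84.4  -19.8  100.3 -103.7]
tcp [0.3944 0.3022 0.1032] err mm [-1.1  0.3  4. ] mm [3.3 0.5 2.6] rot [0.001 0.002 0.001]
```

Lower the last 4 mm, settle, then open gently.

Call:
{"fn": "drive_tool", "kwargs": {
  "moves": [
    {"x":1.5,"y":0.2,"z":1.2,"rx":0,"ry":0,"rz":0,"fingers":1},
    {"x":2.8,"y":0.3,"z":2.3,"rx":0,"ry":0,"rz":0,"fingers":1},
    {"x":3.1,"y":0.3,"z":2.6,"rx":0,"ry":0,"rz":0,"fingers":1},
    {"x":3.1,"y":0.3,"z":2.6,"rx":0,"ry":0,"rz":0,"fingers":1}
  ]
}}

```text
time_s: 42.88
tool_pos: [0.3937, 0.3026, 0.1043]
tool_rot: [-180.0, 37.9, 8.5]
force: [-4.5, 0.2, 5.4]
grip_width: 0.0193
grasp_force: 60.0
```

```bash
python3 - <<'E'
from h import *
state(); restrow(0,37.8)
E
```

```text
t 42.88 pos [0.3937 0.3026 0.1043] rpy [-179.97   37.94    8.47] F [-4.52  0.16  5.4 ] M [-0.1   0.48  0.02] w 0.0193 g 60.0 q [ -42.6   33.9   17.1   84.5  -19.9  100.1 -103.5]
tcp [0.3944 0.3022 0.1032] err mm [-0.7  0.4  1.1] mm [1.1 0.5 0.5] rot [0.001 0.003 0.001]
```

Call:
{"fn": "drive_tool", "kwargs": {
  "moves": [
    {"x":0.5,"y":0,"z":-0.5,"rx":0,"ry":0,"rz":0,"fingers":0.45},
    {"x":0.5,"y":0,"z":-0.5,"rx":0,"ry":0,"rz":0,"fingers":0.3},
    {"x":0.5,"y":0,"z":-0.5,"rx":0,"ry":0,"rz":0,"fingers":0},
    {"x":0.5,"y":0,"z":-0.5,"rx":0,"ry":0,"rz":0,"fingers":-0.3},
    {"x":0.5,"y":0,"z":-0.5,"rx":0,"ry":0,"rz":0,"fingers":-0.3}
  ]
}}

```text
time_s: 43.5
tool_pos: [0.3952, 0.3025, 0.1034]
tool_rot: [180.0, 37.8, 8.4]
force: [-1.0, -0.4, -0.0]
grip_width: 0.0517
grasp_force: 0.0
```

```bash
python3 - <<'E'
from h import *
state()
E
```

```text
t 43.50 pos [0.3952 0.3025 0.1034] rpy [179.98  37.84   8.4 ] F [-1.03 -0.42 -0.05] M [ 0.02 -0.56  0.01] w 0.0517 g 0.0 q [ -42.5   34.    17.2   84.3  -19.9  100.  -103.5]
```

Call:
{"fn": "drive_tool", "kwargs": {
  "moves": [
    {"x":-6,"y":0,"z":-8,"rx":0,"ry":0,"rz":0,"fingers":-0.3},
    {"x":-18,"y":0,"z":-24,"rx":0,"ry":0,"rz":0,"fingers":-0.3},
    {"x":-36,"y":0,"z":-47,"rx":0,"ry":0,"rz":0,"fingers":-0.3},
    {"x":-55,"y":0,"z":-71,"rx":0,"ry":0.1,"rz":0,"fingers":-0.3},
    {"x":-67,"y":-20,"z":-87,"rx":0,"ry":0.25,"rz":0,"fingers":-0.3},
    {"x":-67,"y":-70,"z":-87,"rx":0,"ry":0.4,"rz":0,"fingers":-0.3},
    {"x":-67,"y":-125,"z":-87,"rx":0,"ry":0.5,"rz":0,"fingers":-0.3},
    {"x":-67,"y":-180,"z":-87,"rx":0,"ry":0.6,"rz":0,"fingers":-0.3},
    {"x":-67,"y":-220,"z":-87,"rx":0,"ry":0.65,"rz":0,"fingers":-0.3},
    {"x":-67,"y":-220,"z":-87,"rx":0,"ry":0.65,"rz":0,"fingers":-0.3}
  ]
}}

```text
time_s: 44.75
tool_pos: [0.3591, 0.5244, 0.2149]
tool_rot: [-179.8, 0.6, 8.9]
force: [-0.3, -0.5, 0.3]
grip_width: 0.0563
grasp_force: 0.0
```

```bash
python3 - <<'E'
from h import *
np.set_printoptions(precision=4,suppress=True,linewidth=200)
state()
T=Cam("top"); hsv=cv2.cvtColor(T.img,cv2.COLOR_RGB2HSV)
m=(hsv[...,2]<60).astype(np.uint8)
n,l,st,c=cv2.connectedComponentsWithStats(m)
for i in range(1,n):
    if 325<c[i][0]<400 and 125<c[i][1]<185 and st[i,4]>15: print("lever",st[i],c[i])
m=(hsv[...,2]<70).astype(np.uint8); m[:, :186]=0;m[:,205:]=0;m[:188]=0;m[226:]=0
n,l,st,c=cv2.connectedComponentsWithStats(m); i=1+np.argmax(st[1:,4]); print("grip",st[i],c[i])
g=T.img.astype(int).mean(2).astype(int); print(g[147:156,184:200]); print(g[236:245,190:206])
E
```

```text
t 44.75 pos [0.3591 0.5244 0.2149] rpy [-179.83    0.63    8.86] F [-0.29 -0.51  0.33] M [-0.09  0.06 -0.01] w 0.0563 g 0.0 q [ -67.2   16.6   11.9   84.8   -4.    79.3 -136.1]
lever [377 140   8  11  59] [380.7119 144.9322]
lever [358 147   8  11  61] [361.4262 152.4098]
lever [338 156   9  12  61] [341.5902 161.2295]
grip [188 190  12  35 232] [194.2069 205.8491]
[[107 109 107 108 107  97  81  76  60  74  97  99  95  95  95 102]
 [109 110 109 107 106 105 101  99  98  94  99  98  96  95  97 100]
 [111 110 109 109 100 120 107 101 100  99  99  97  96  97  99 101]
 [108 110 112 112 101 123 114 100 100  96  95  98 100 101  99  99]
 [109 109 112 111 106 122 109  78  97  96  99  99  98 100 100  97]
 [108 108 108 109 102 132 114  61  76  97  99  99  97 101 100 100]
 [105 103 105 105  93 120 111  59  58  77  99  99 100 104 104 104]
 [104 102 104 104  84 115 111  76  56  60  74  97 100 102 106 103]
 [106 104 103 102  84 112 111 101  75  58  61  84 100 100 100  97]]
[[134  94 153 148 141 143 123 113 129 126 155 152 156 144 134 120]
 [ 93  96 150 154 141 128 113 112 132 115  87  86  86  86  91  92]
 [ 93  95  94  95  92  93  91 102 130 117  91  93  91  88  93  93]
 [ 92  95  98  94  97  93  92  99 122 116  93  94  94 104 134 135]
 [ 94  92  94  94  93  92  87 114 128 132 114  94  98 135 135 133]
 [ 94  92  93  94  91  92  84 110 128 122 110  86  98 127 130 132]
 [ 96  95  96  96  90  92  81  96 109 111 101  95 129 129 132 133]
 [ 93  95  99  92  94  92  91  93  84  87  95 101 132 132 135 136]
 [ 90  93  94  95  90  88  91  90  94  93 103 136 136 135 138 138]]
```

```bash
python3 - <<'E'
from h import *
T=Cam("top"); k=8
G=cv2.resize(cv2.cvtColor(T.img,cv2.COLOR_RGB2GRAY),None,fx=k,fy=k,interpolation=cv2.INTER_CUBIC)
def mt(x0,y0,x1,y1,dx,dy,r=4):
    t=G[y0*k:y1*k,x0*k:x1*k]; s=G[(y0+dy-r)*k:(y1+dy+r)*k,(x0+dx-r)*k:(x1+dx+r)*k]
    q=cv2.minMaxLoc(cv2.matchTemplate(s,t,cv2.TM_CCOEFF_NORMED)); return dx-r+q[3][0]/k,dy-r+q[3][1]/k,round(q[1],3)
print("lever head B->A",mt(356,144,368,157,-20,8),"B->C",mt(356,144,368,157,19,-8))
print("screws near B->A",mt(358,166,374,176,-20,8),"B->C",mt(358,166,374,176,19,-8))
print("screws far B->A",mt(347,140,366,147,-20,8),"B->C",mt(347,140,366,147,19,-8))
for th in(.35,.4,.45): print(th,[ (T.proj([P0+B@(np.array([20+54*np.sin(th),62,48+54*np.cos(th)])/1e3)])-T.proj([P0+B@(np.array([20+54*np.sin(.45),0,48+54*np.cos(.45)])/1e3)])).round(2).tolist()])
E
```

```text
lever head B->A (-19.75, 8.0, 0.973) B->C (19.5, -7.75, 0.953)
screws near B->A (-19.5, 8.0, 0.88) B->C (19.375, -8.0, 0.83)
screws far B->A (-19.375, 8.0, 0.862) B->C (19.25, -7.75, 0.79)
0.35 [[[-19.24, 9.72]]]
0.4 [[[-19.66, 8.96]]]
0.45 [[[-20.08, 8.22]]]
```

```bash
python3 -c "
from cell import workorder
print(workorder.sign_off())"
```

```text
the job is handed in; nothing more can be done
None
```

The tripped breaker was held on its reset stop at about 15 N, then pushed fully on (its lever now matches its neighbours), and the hook is back in its wooden rest within about 1 mm; I handed the job in at about 45 s, with no verdict returned.

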